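Close the filter unit's hatch with the T-key and hold it down

TASK

Lift the T-handled flat key up off its two-pronged hook, put its blade in the slotted head of the quarter-turn fastener on the filter unit's hatch, and turn it clockwise until the slot lines up with the index line on the hatch. Then, with the slot still on the line, push the hatch down flush on its frame with the key, and finish while still gripping the key and holding the hatch pressed down: do not let go, I will do up the two corner screws. Leave the other things on the bench where they are.

Things in the scene. Friction and masses are not known exactly. Their poses are not given: they have to be found in the camera images.
- key_grip (a point): Centre of the key's T-bar, where to grip it. Flat-bladed T-key, about 0.14 kg: black T-bar 90 long (x) x 12 wide (y) x 16 mm tall on an upright steel shank 9 mm thick (z up along it), flat blade at the foot; symmetrical under a half turn about z. At the start the T-bar lies across the two prongs, the shank hangs between them, and the key is free to go straight up.
- key_tip (a point): Centre of the lower edge of the key's blade, 90 mm below the centre of the T-bar on the key's axis (same axes as key_grip). The blade is 28 mm wide along x, 5 mm thick along y and 16 mm tall, in line with the T-bar.
- hook_seat (a point): Point midway between the hook's two prongs, level with their tops, under the T-bar. The prongs are level 8 mm round bars 60 mm apart (26 mm clear each side of this point) along this point's x; their free ends (towards -x) turn up 15 mm, from 17 mm away on. The post, 14 mm thick and no higher than the prongs, is 70 mm away towards +x. The stand is fixed.
- filter_unit: Bench air-filter unit, a fixed white steel box 300 (x) x 260 (y) x 135 mm tall; origin at the centre of its underside, front (louvres) at -x. On top a grey hatch 216 x 220 x 4 mm, hinged at the back and sprung: its front edge stands 16 mm proud. The fastener is on its middle line, 100 mm ahead of the unit's centre; two corner screws 11 mm tall stand 93 mm to its sides.
- slot (a point): Centre of the floor of the slot in the fastener's head, a steel disc 36 mm across, 10 mm proud of the hatch. x runs along the slot, z up; it turns with the head and tilts with the hatch. The slot runs right across the head, 8 mm wide and 7 mm deep, upper edges bevelled to 13 mm. With a 5 mm blade the head lags the key by up to 0.1 rad: turn the key a little past.
- fastener (a joint): Angle of the head, rad: 0 with the slot across the hatch (along the unit's y), growing clockwise seen from above to a stop at 1.57, slot along the unit's x, in line with the black index line on the hatch before and behind the head. Friction about 0.08 N m. Starts at 0.25 to 0.6.
- hatch (a joint): Opening of the hatch, rad: 0 flush on its frame (firm stop), about 0.074 when free. The fastener is 190 mm from the hinge (0.01 rad is 1.9 mm there); its spring needs about 10 N down at the fastener to be flush. A bar under the fastener lets the hatch down only with the slot within about 0.2 rad of the index line; else it stops 8 mm high.
- tube_rack: Bystander: green tube rack 220 x 62 mm, 74 mm tall with capped tubes, origin at the centre of its underside.
- reagent_bottle: Bystander: brown glass bottle 72 mm across, 170 mm tall, origin at the centre of its underside.
- tip_box: Bystander: lidded pipette-tip box 122 x 87 x 74 mm, origin at the centre of its underside.
- clipboard: Bystander: blue clipboard 170 x 240 mm with paper and pen, lying flat, about 14 mm tall, origin at the centre of its underside.
Not all that is in view belongs to the job. Of the things that look like the part that bears hook_seat, take the one that is farthest from the robot's base at the start.

How it is judged (in metres and radians):
On the way, in this order (a step that is already met when the one before it is completed fails the run):
1. the key has been lifted up off the hook, clear of the prongs (z of key_grip in the frame of hook_seat above 0.035 m and contact force between key and hook_stand below 0.05 N and contact force between key and the fingers above 1 N), for 0.1 s.
2. with the key's blade in its slot, the fastener has been turned until the slot is within 0.2 rad of the index line (value of joint fastener above 1.37 rad and z of key_tip in the frame of slot below 0.0045 m and distance between key_tip and slot below 0.01 m), for 0.1 s.
At the end, for the whole second after the job is handed in: Through the last second: hatch flush (under 0.010 rad), slot within 0.2 rad of the index line (fastener above 1.37), blade in the slot (tip within 10 mm of its centre and 4.5 mm of its floor) pressing with over 5 N, fingers gripping the key and not touching the hatch (all of step 2 and value of joint hatch below 0.01 rad and contact force between key and hatch above 5 N and contact force between key and the fingers above 3 N and contact force between the fingers and hatch below 0.5 N); the arm keeps its last pose, push and grip.
It fails at once if another thing on the bench is pushed more than 30 mm out of its place (distance of any of tube_rack, reagent_bottle, tip_box, clipboard from where it was at the start of the episode above 0.03 m).
It also fails if it takes over 46 s, if anything falls off the work surface, if the arm or the gripper's body presses on something with over 40 N, if the wrist force passes 120 N, or if a joint passes its speed limit or range.

ROBOT

A 6-joint arm with a two-finger parallel gripper is mounted at the origin on the work surface. World frame = base frame: x ahead of the robot, y to its left, z up, the work surface at z = 0. Lengths are in m, angles in degrees, forces in N, time in s.
With the tool pointing down it reaches from about 0.3 to 0.75 m from the base axis. Payload 8.5 kg.
Tool frame: the origin (TCP) lies at the very end of the fingers, on their centre line; the grasp point (between the pads) lies 19 mm behind it (env.grip_depth is the z of the grasp point in the tool frame, in m); z points along the fingers, y is the direction in which the jaws open and shut (so a half turn about z gives the same grasp; the last joint's range is limited). The gripper opens to 85 mm and grips with 20 to 120 N. Pads are 22 mm wide; open, the fingers measure 114 mm over their backs; the gripper's body (76 mm by 85 mm) begins 54 mm behind the grasp point. The pads swing forward as they close: fully open they stand 13 mm farther back than shut.
Start: joints at [-78.341, 21.807, 74.336, -0, 83.858, -12.336], TCP at [0.224, -0.502, 0.207] pointing down, gripper open.
Joint ranges: [-178.18, 178.18], [-50.72, 133.34], [12.68, 142.11], [-81.47, 261.47], [9.98, 163.14], [-165.26, 165.26]. Speed limits (degrees/s): [136.94, 136.94, 180, 180, 180, 180].

INTERFACE

Orientations are given as a 3x3 rotation matrix whose columns are the frame's x, y, z axes.
In Python, from rig import env gives the robot as it stands.
- The arm moves only by the tool apply_moves, never from a script. Its argument "plan" is a list of rows, each an object of numbers: "tx", "ty", "tz": the shift along the world's x, y, z in mm; "rx", "ry", "rz": the turn, a rotation vector about the world's x, y, z in rad; "jaw": the opening, from -1 (shut) to 1 (fully open). A call has 1 to 12 rows; each row is the pose to reach, as a shift and turn from the pose measured when the call began; what a row does not reach only later rows make up. A row lasts 1/10 s, in which the tool goes at most 50 mm and 8.59 degrees, less where a joint would pass 70% of its speed; a pose out of reach is approached as far as the arm can. A call with a gripper value outside its range is refused whole. The fingers move at their own pace and stop on an object; "grip_force" is the grip in N (left out, the last holds). Time passes only in rows, so rows that repeat a pose let the fingers close. It gives the time, the measured TCP pose, the force and the opening at its end, in the units of the state.
- env.observe(): the state, without advancing time (a new reading comes with each control period).
- env.get_image(name): name is "scene" or "top" or "wrist"; returns a dict with "image" (480x640x3 uint8, red, green, blue), "intrinsics" (3x3 intrinsics, pixels), "world_from_camera" (4x4, takes a point from camera to world coordinates). Camera axes: x right, y up, looking along -z (the intrinsics and any distortion apply to the point x, -y, -z); pixel columns grow to the right and rows downward; lengths in m; the calibration is good to about 2 mm. A picture is of the moment at which its call begins. There is no depth.
- env.close_job(): hands the job in, once; it reports no verdict.
The state is a dict: "time_s": time; "q": joint angles; "qvel": joint speeds; "joint_efforts": joint torques, N m; "position": TCP position; "tool_rot": TCP orientation; "ft_force": force on the tool from outside, world axes, zero at the start; "wrist_torque": the same for the moment, N m; "grip_width": finger opening in m.
Only numpy, scipy, OpenCV 4.12 (cv2) and the standard library are available. Lean on these libraries where they do the work, as an engineer would, in place of code of your own. Each camera call takes 0.05 s, during which the arm holds its last target.

## Working session

There is one attempt and no reset: what is moved stays moved. The work goes in short steps, Python scripts to look and compute and a tool call to move; the robot and the scene stay as the last step left them, time stands still between calls to the robot, and variables do not carry over. Pictures are saved under pics/ and viewed, and the job is handed in when it is done.

Besides the shell and the picture viewer there is one more tool, called after "Call:" by a JSON object that holds its "method" and its "body". apply_moves: Moves the arm, as the interface text tells. Its arguments: {"type":"object","properties":{"plan":{"type":"array","items":{"type":"object","properties":{"tx":{"type":"number"},"ty":{"type":"number"},"tz":{"type":"number"},"rx":{"type":"number"},"ry":{"type":"number"},"rz":{"type":"number"},"jaw":{"type":"number"}}}},"grip_force":{"type":"number"}},"required":["plan"]}

```bash
mkdir -p pics; ls; python3 - <<'E'
from rig import env
import cv2,numpy as np
for n in ["scene","top","wrist"]:
    d=env.get_image(n); cv2.imwrite(f"pics/{n}0.png",d["image"][:,:,::-1]); np.savez(f"{n}0.npz",**d)
    print(n,d["intrinsics"].round(1).tolist(),d["world_from_camera"].round(4).tolist(),[k for k in d])
o=env.observe();print(o, env.grip_depth)
E
```

```text
pics
scene [[457.1, 0.0, 326.2], [0.0, 457.1, 239.8], [0.0, 0.0, 1.0]] [[-0.8572, -0.3304, 0.395, 1.0351], [0.5149, -0.5345, 0.6703, 0.7928], [-0.0103, 0.7779, 0.6282, 0.8948], [0.0, 0.0, 0.0, 1.0]] ['image', 'intrinsics', 'world_from_camera']
top [[541.0, 0.0, 317.0], [0.0, 541.0, 237.2], [0.0, 0.0, 1.0]] [[0.0022, 0.9967, -0.0808, 0.4342], [-0.9999, 0.0032, 0.0122, -0.0066], [0.0124, 0.0808, 0.9967, 1.6558], [0.0, 0.0, 0.0, 1.0]] ['image', 'intrinsics', 'world_from_camera']
wrist [[350.3, 0.0, 318.1], [0.0, 350.3, 242.8], [0.0, 0.0, 1.0]] [[0.4077, 0.8671, 0.2862, 0.2968], [-0.9131, 0.3874, 0.1271, -0.4685], [-0.0007, -0.3132, 0.9497, 0.3729], [0.0, 0.0, 0.0, 1.0]] ['image', 'intrinsics', 'world_from_camera']
{'time_s': 0.15, 'q': array([-7.83422625e+01,  2.18327702e+01,  7.43704928e+01,  1.75391805e-03,
        8.38589365e+01, -1.23358971e+01]), 'qvel': array([-0.00379085, -0.18756274, -0.25172632,  0.02731222, -0.05017079,
       -0.06328326]), 'joint_efforts': array([ 2.07756144e-03, -4.48629677e+01, -2.31345534e+01, -1.81501559e-04,
        3.77059128e-03,  3.67870871e-05]), 'position': array([ 0.22360496, -0.50223392,  0.20607279]), 'tool_rot': array([[ 9.13592002e-01,  4.06632042e-01, -1.89551008e-04],
       [ 4.06632002e-01, -9.13591414e-01,  1.06934408e-03],
       [ 2.61657393e-04, -1.05402170e-03, -9.99999410e-01]]), 'ft_force': array([ 0.79178195, -1.13133984,  0.44655645]), 'wrist_torque': array([ 0.01328469, -0.00968232, -0.01426974]), 'grip_width': 0.08537678135086399} -0.0187
```

View pics/scene0.png

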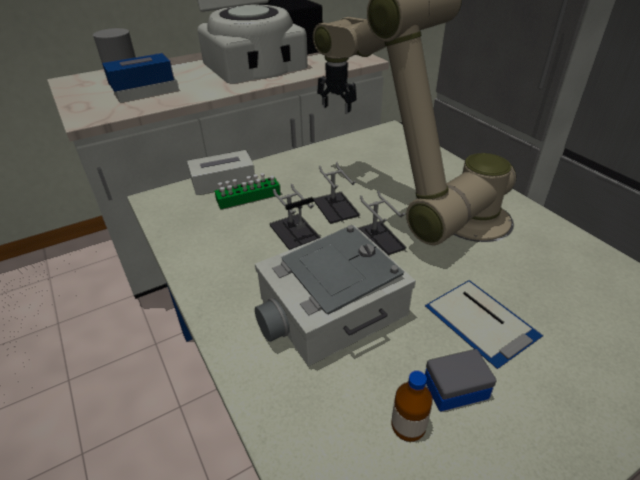

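View pics/top0.png

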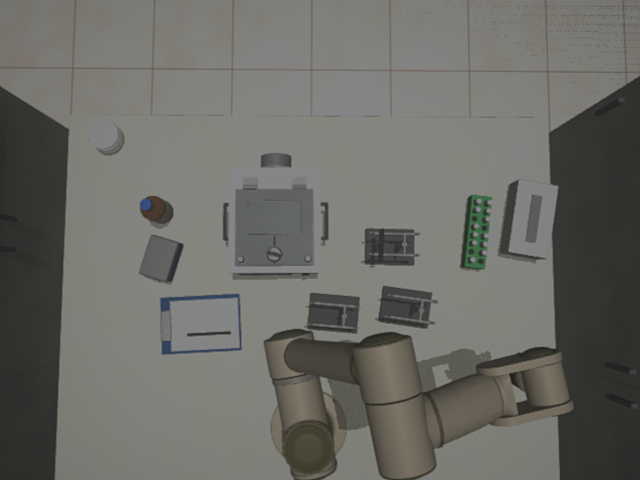

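View pics/wrist0.png

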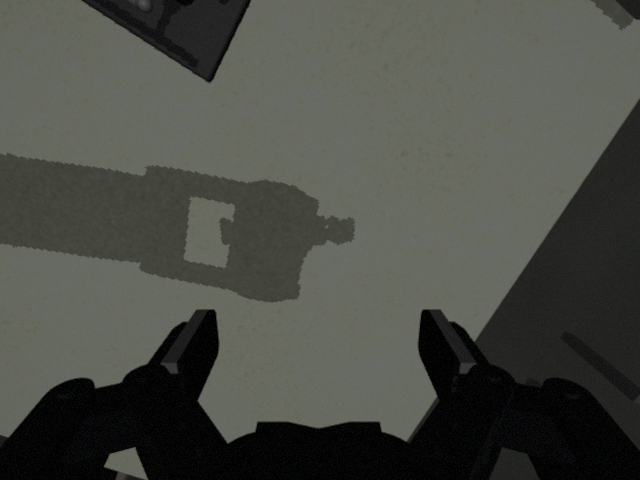

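Three look-alike hook stands appear in the top view: A (390,247), B (334,312) and C (406,307). A is farthest from the base, at about (308,430), and seems to carry the black T-bar. I'll check that in enlarged crops.

```bash
python3 - <<'E'
import cv2,numpy as np
def crop(n,x0,y0,x1,y1,out,s):
    im=cv2.imread(f"pics/{n}0.png")[y0:y1,x0:x1]
    im=np.clip(255*(im/255.)**0.5,0,255).astype('uint8')
    cv2.imwrite(f"pics/{out}.png",cv2.resize(im,None,fx=s,fy=s,interpolation=cv2.INTER_CUBIC))
crop("top",350,215,430,275,"c_top_hook",10)
crop("top",225,180,335,280,"c_top_unit",6)
crop("scene",255,160,415,280,"c_scene_hook",5)
E
```

```text
(no output)
```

View pics/c_top_hook.png

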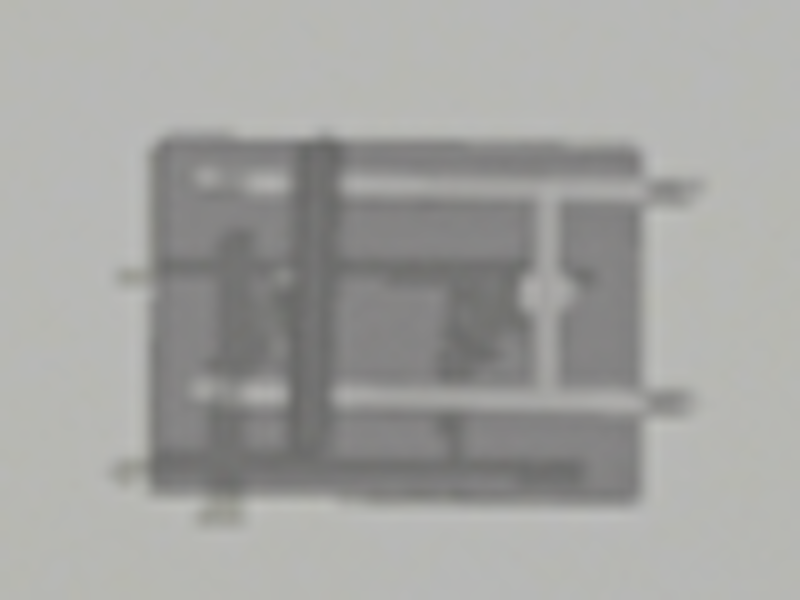

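View pics/c_top_unit.png

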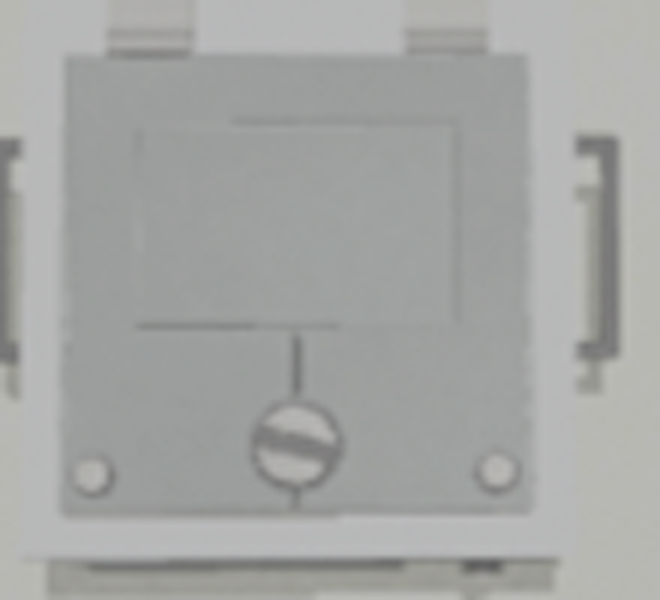

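View pics/c_scene_hook.png

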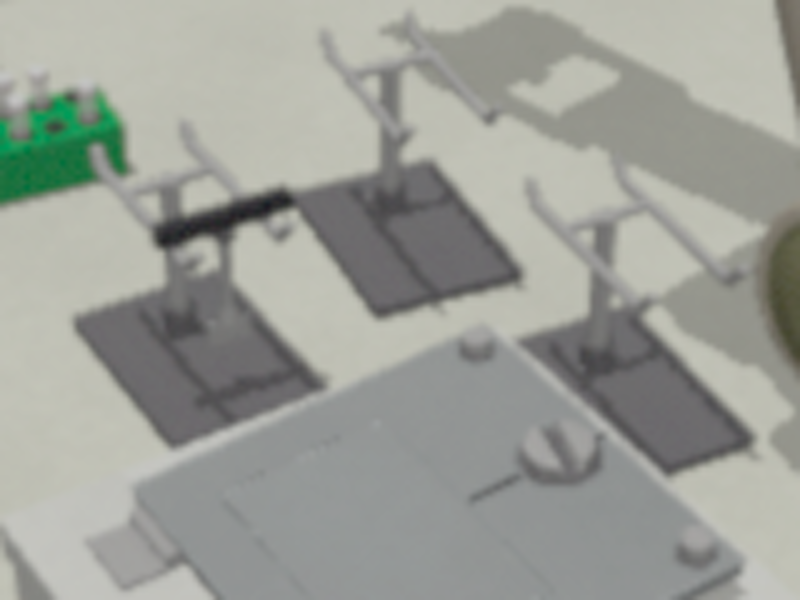

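```bash
cat > h.py <<'E'
import numpy as np
def P(d):
    T=d["world_from_camera"]; K=d["intrinsics"]
    W=np.linalg.inv(T); return K@np.diag([1,-1,-1.])@W[:3]
def tri(obs):
    A=[]
    for p,(u,v) in obs:
        A+= [u*p[2]-p[0], v*p[2]-p[1]]
    A=np.array(A); A/=np.linalg.norm(A[:,:3],axis=1)[:,None]
    X=np.linalg.svd(A)[2][-1]; X=X[:3]/X[3]
    r=[ (lambda q:q[:2]/q[2]-np.array(uv))(p@np.r_[X,1]) for p,uv in obs]
    return X,np.array(r)
def proj(p,X): q=p@np.r_[X,1]; return q[:2]/q[2]
def ray(d,uv,z):
    p=P(d); A=[];b=[]
    for i in range(2):
        r=uv[i]*p[2]-p[i]; A.append(r[:2]); b.append(-r[3]-r[2]*z)
    return np.r_[np.linalg.solve(A,b),z]
def load(n): return dict(np.load(n+".npz"))
E
python3 - <<'E'
from h import *
s=P(load("scene0"));t=P(load("top0"))
for n,a,b in [("bar+x",(381.8,229),(313,199.4)),("bar-x",(380.8,260.5),(287,207.4)),("bar swapped+x",(381.8,229),(287,207.4)),("bar swapped -x",(380.8,260.5),(313,199.4)),("head",(274.2,254.2),(367,250.4)),("scrL",(240.3,259.2),(394.4,269)),("scrR",(307.8,258.3),(350.4,229))]:
    X,r=tri([(t,a),(s,b)]);print(n,X.round(4),r.round(1).tolist())
E
```

```text
bar+x [ 0.547  -0.181   0.1739] [[-7.9, 11.1], [-13.4, -2.1]]
bar-x [ 0.5271 -0.2275  0.1025] [[6.3, -11.6], [12.2, 0.4]]
bar swapped+x [ 0.5792 -0.2069  0.1357] [[-0.4, 0.7], [-0.8, -0.1]]
bar swapped -x [ 0.4918 -0.2046  0.1337] [[-0.1, 0.2], [-0.2, -0.0]]
head [0.5071 0.0944 0.157 ] [[-0.3, 0.4], [-0.5, -0.0]]
scrL [0.4932 0.1874 0.1601] [[-0.2, 0.3], [-0.4, -0.0]]
scrR [0.4958 0.0014 0.1589] [[-0.3, 0.4], [-0.6, -0.0]]
```

Confirmed: stand A (top 390,247; scene about (295,205)) is the farthest, and the black T-bar lies across its prongs. B and C are empty decoys. I'm moving to hover above the key and take a close look with the wrist camera.

Call:
{"method": "apply_moves", "body": {"plan": [{"tx": 25, "ty": 25, "tz": 20, "rz": -0.1, "jaw": 1}, {"tx": 60, "ty": 57, "tz": 35, "rz": -0.2, "jaw": 1}, {"tx": 95, "ty": 90, "tz": 40, "rz": -0.3, "jaw": 1}, {"tx": 130, "ty": 124, "tz": 40, "rz": -0.4, "jaw": 1}, {"tx": 165, "ty": 157, "tz": 40, "rz": -0.445, "jaw": 1}, {"tx": 200, "ty": 190, "tz": 40, "rz": -0.445, "jaw": 1}, {"tx": 235, "ty": 223, "tz": 40, "rz": -0.445, "jaw": 1}, {"tx": 270, "ty": 257, "tz": 40, "rz": -0.445, "jaw": 1}, {"tx": 300, "ty": 285, "tz": 40, "rz": -0.445, "jaw": 1}, {"tx": 311, "ty": 296, "tz": 40, "rz": -0.445, "jaw": 1}, {"tx": 311, "ty": 296, "tz": 40, "rz": -0.445, "jaw": 1}, {"tx": 311, "ty": 296, "tz": 40, "rz": -0.445, "jaw": 1}], "grip_force": 60}}

```text
validation failed for argument at $.pl...
```

```bash
cat > snap.py <<'E'
import sys
from rig import env
import cv2,numpy as np
tag=sys.argv[1]
for n in sys.argv[2:]:
    d=env.get_image(n); np.savez(f"{n}{tag}.npz",**d)
    im=np.clip(255*(d["image"]/255.)**0.55,0,255).astype('uint8')
    cv2.imwrite(f"pics/{n}{tag}.png",im[:,:,::-1])
o=env.observe()
for k in ["time_s","position","tool_rot","ft_force","grip_width","q"]: print(k,np.round(o[k],4).tolist())
E
python3 snap.py 1 wrist scene
```

```text
time_s 0.25
position [0.2236, -0.5023, 0.2062]
tool_rot [[0.9136, 0.4066, -0.0001], [0.4066, -0.9136, 0.0007], [0.0002, -0.0006, -1.0]]
ft_force [0.1005, 0.2168, 0.9656]
grip_width 0.0853
q [-78.3414, 21.8239, 74.3555, 0.0016, 83.8585, -12.3343]
```

View pics/wrist1.png

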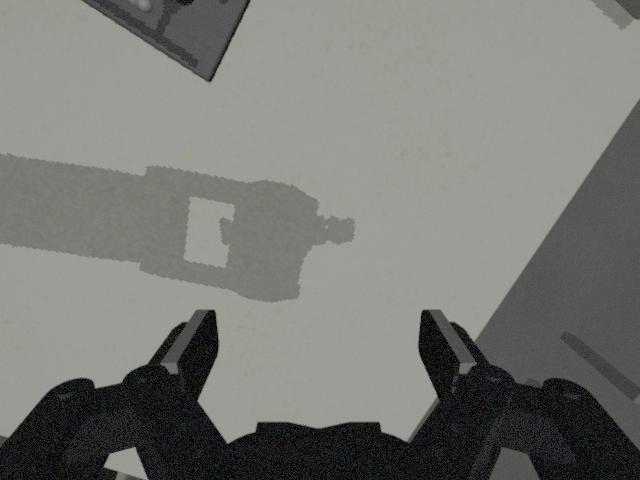

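The move was refused at validation, and the picture shows the arm hasn't moved. I'll try a shorter plan with every field filled in.

Call:
{"method": "apply_moves", "body": {"plan": [{"tx": 25, "ty": 25, "tz": 20, "rx": 0, "ry": 0, "rz": -0.1, "jaw": 1}, {"tx": 60, "ty": 57, "tz": 35, "rx": 0, "ry": 0, "rz": -0.2, "jaw": 1}], "grip_force": 60}}

```text
time_s: 0.45
position: [0.2833, -0.4455, 0.2414]
tool_rot: [[0.978, 0.21, -0.0], [0.21, -0.978, 0.001], [-0.0, -0.001, -1.0]]
ft_force: [1.4, -0.1, 0.5]
grip_width: 0.0857
```

Call:
{"method": "apply_moves", "body": {"plan": [{"tx": 35, "ty": 33, "tz": 5, "rx": 0, "ry": 0, "rz": -0.1, "jaw": 1}, {"tx": 70, "ty": 66, "tz": 5, "rx": 0, "ry": 0, "rz": -0.2, "jaw": 1}, {"tx": 105, "ty": 100, "tz": 5, "rx": 0, "ry": 0, "rz": -0.238, "jaw": 1}, {"tx": 140, "ty": 133, "tz": 5, "rx": 0, "ry": 0, "rz": -0.238, "jaw": 1}, {"tx": 175, "ty": 166, "tz": 5, "rx": 0, "ry": 0, "rz": -0.238, "jaw": 1}, {"tx": 210, "ty": 200, "tz": 5, "rx": 0, "ry": 0, "rz": -0.238, "jaw": 1}, {"tx": 240, "ty": 228, "tz": 5, "rx": 0, "ry": 0, "rz": -0.238, "jaw": 1}, {"tx": 251, "ty": 239, "tz": 5, "rx": 0, "ry": 0, "rz": -0.238, "jaw": 1}, {"tx": 251, "ty": 239, "tz": 5, "rx": 0, "ry": 0, "rz": -0.238, "jaw": 1}], "grip_force": 60}}

```text
time_s: 1.35
position: [0.5351, -0.2052, 0.246]
tool_rot: [[1.0, -0.024, -0.001], [-0.024, -1.0, 0.002], [-0.001, -0.002, -1.0]]
ft_force: [0.6, -0.7, -0.3]
grip_width: 0.0855
```

```bash
python3 snap.py 1 wrist
```

```text
time_s 1.4
position [0.5342, -0.2064, 0.2461]
tool_rot [[0.9997, -0.0253, -0.0008], [-0.0253, -0.9997, 0.0012], [-0.0008, -0.0012, -1.0]]
ft_force [0.0779, -0.4345, -0.179]
grip_width 0.0855
q [-32.9806, 22.8185, 66.1634, 0.0321, 91.0943, 58.4679]
```

View pics/wrist1.png

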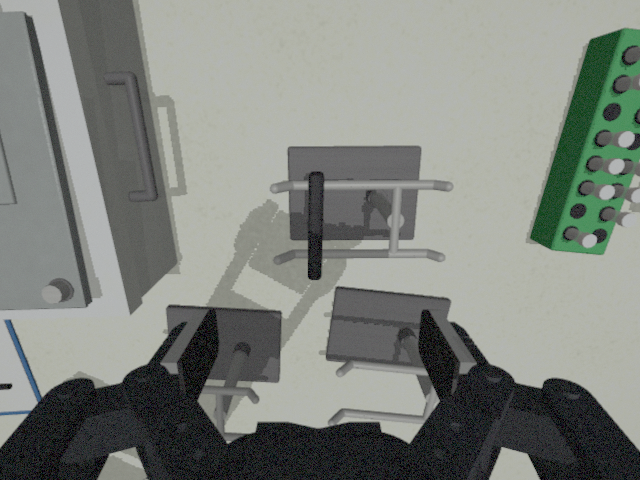

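The wrist view shows the T-bar from (317,172) to (314,279), lying across the prongs at rows 186 and 254. The bare decoy stands B and C are nearer the robot, at the bottom of the picture.

```bash
python3 - <<'E'
from h import *
import cv2
d=load("wrist1");w=P(d);s=P(load("scene0"));t=P(load("top0"))
im=cv2.imread("pics/wrist1.png",0)
sub=im[160:295,295:340]; m=(sub<45).astype('uint8')
n,l,st,c=cv2.connectedComponentsWithStats(m); i=1+st[1:,4].argmax(); print(st[i],c[i]+[295,160])
ys,xs=np.nonzero(l==i); print(cv2.minAreaRect(np.c_[xs+295,ys+160].astype('float32')))
for z in (.12,.125,.13,.135,.14):
    a=ray(d,(317,171.5),z);b=ray(d,(314.7,279.5),z);print(z,a.round(4),b.round(4),np.linalg.norm(a-b).round(4),((a+b)/2).round(4))
for a,b,c in [((381.8,229),(287,207.4),(317,171.5)),((380.8,260.5),(313,199.4),(314.7,279.5))]:
    X,r=tri([(t,a),(s,b),(w,c)]);print(X.round(4),r.round(1).tolist())
E
```

```text
[ 13  62  15  58 552] [314.50905797 253.80253623]
((315.0, 250.5), (57.0, 14.0), 90.0)
0.12 [ 0.5805 -0.2042  0.12  ] [ 0.4833 -0.1998  0.12  ] 0.0972 [ 0.5319 -0.202   0.12  ]
0.125 [ 0.581  -0.2042  0.125 ] [ 0.4856 -0.1999  0.125 ] 0.0956 [ 0.5333 -0.2021  0.125 ]
0.13 [ 0.5816 -0.2043  0.13  ] [ 0.4878 -0.2     0.13  ] 0.0939 [ 0.5347 -0.2022  0.13  ]
0.135 [ 0.5822 -0.2043  0.135 ] [ 0.4901 -0.2001  0.135 ] 0.0923 [ 0.5361 -0.2022  0.135 ]
0.14 [ 0.5828 -0.2043  0.14  ] [ 0.4923 -0.2003  0.14  ] 0.0906 [ 0.5376 -0.2023  0.14  ]
[ 0.5805 -0.2055  0.1367] [[-0.9, 0.3], [-1.0, 0.0], [1.6, 2.5]]
[ 0.4918 -0.2022  0.1362] [[-0.9, 0.2], [0.1, -0.3], [2.4, -1.4]]
```

Call:
{"method": "apply_moves", "body": {"plan": [{"tx": 2, "ty": 2.5, "tz": -30, "rx": 0, "ry": 0, "rz": -0.01, "jaw": 0.2}, {"tx": 2, "ty": 2.5, "tz": -65, "rx": 0, "ry": 0, "rz": -0.01, "jaw": 0.2}, {"tx": 2, "ty": 2.5, "tz": -75, "rx": 0, "ry": 0, "rz": -0.01, "jaw": 0.2}, {"tx": 2, "ty": 2.5, "tz": -75, "rx": 0, "ry": 0, "rz": -0.01, "jaw": 0.2}], "grip_force": 60}}

```text
time_s: 1.8
position: [0.5352, -0.2048, 0.1704]
tool_rot: [[0.999, -0.037, -0.003], [-0.037, -0.999, 0.002], [-0.003, -0.002, -1.0]]
ft_force: [-0.1, -0.2, 0.9]
grip_width: 0.051
```

```bash
python3 snap.py 2 wrist
```

```text
time_s 1.85
position [0.536, -0.205, 0.1719]
tool_rot [[0.9993, -0.0366, -0.0004], [-0.0366, -0.9993, 0.0008], [-0.0005, -0.0007, -1.0]]
ft_force [-0.1154, 0.1361, 0.119]
grip_width 0.0513
q [-32.7573, 25.7141, 73.8356, 0.0235, 80.4951, 59.3357]
```

View pics/wrist2.png

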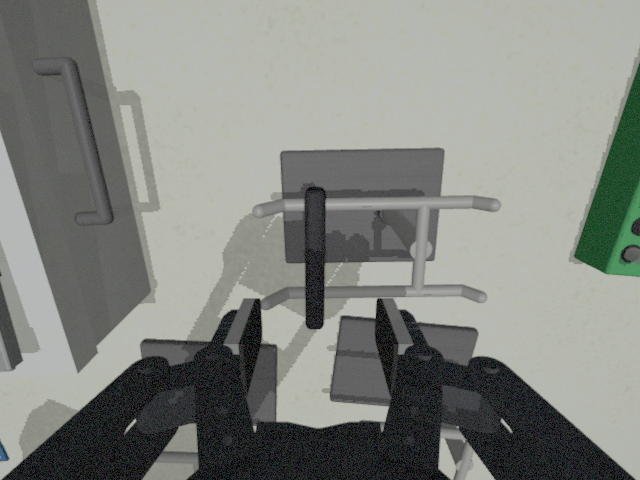

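```bash
python3 - <<'E'
from h import *
d=load("wrist2")
for z in (.13,.133,.137,.14):
    a=ray(d,(315.5,186.5),z);b=ray(d,(315,329),z);print(z,a.round(4),b.round(4),np.linalg.norm(a-b).round(4),((a+b)/2).round(4))
print(P(d)@np.r_[0.536,-.205,.172-0,1]/ (P(d)@np.r_[0.536,-.205,.172,1])[2])
E
```

```text
0.13 [ 0.5819 -0.2039  0.13  ] [ 0.4852 -0.1998  0.13  ] 0.0968 [ 0.5335 -0.2018  0.13  ]
0.133 [ 0.5824 -0.2039  0.133 ] [ 0.4871 -0.1999  0.133 ] 0.0954 [ 0.5347 -0.2019  0.133 ]
0.137 [ 0.583 -0.204  0.137] [ 0.4896 -0.2001  0.137 ] 0.0935 [ 0.5363 -0.202   0.137 ]
0.14 [ 0.5835 -0.204   0.14  ] [ 0.4915 -0.2002  0.14  ] 0.0921 [ 0.5375 -0.2021  0.14  ]
[320.31337925 287.98477584   1.        ]
```

Call:
{"method": "apply_moves", "body": {"plan": [{"tx": 0.5, "ty": 2.5, "tz": -25, "rx": 0, "ry": 0, "rz": 0, "jaw": 0.2}, {"tx": 0.5, "ty": 2.5, "tz": -50, "rx": 0, "ry": 0, "rz": 0, "jaw": 0.2}, {"tx": 0.5, "ty": 2.5, "tz": -60, "rx": 0, "ry": 0, "rz": 0, "jaw": 0.2}, {"tx": 0.5, "ty": 2.5, "tz": -60, "rx": 0, "ry": 0, "rz": 0, "jaw": 0.2}, {"tx": 0.5, "ty": 2.5, "tz": -60, "rx": 0, "ry": 0, "rz": 0, "jaw": -1}, {"tx": 0.5, "ty": 2.5, "tz": -60, "rx": 0, "ry": 0, "rz": 0, "jaw": -1}, {"tx": 0.5, "ty": 2.5, "tz": -60, "rx": 0, "ry": 0, "rz": 0, "jaw": -1}, {"tx": 0.5, "ty": 2.5, "tz": -60, "rx": 0, "ry": 0, "rz": 0, "jaw": -1}, {"tx": 0.5, "ty": 2.5, "tz": -60, "rx": 0, "ry": 0, "rz": 0, "jaw": -1}], "grip_force": 80}}

```text
time_s: 2.75
position: [0.537, -0.2029, 0.1134]
tool_rot: [[0.999, -0.036, 0.002], [-0.036, -0.999, -0.001], [0.002, 0.001, -1.0]]
ft_force: [-0.4, -0.4, 5.4]
grip_width: 0.009
```

```bash
python3 snap.py 3 wrist
```

```text
time_s 2.8
position [0.537, -0.203, 0.1134]
tool_rot [[0.9993, -0.0365, 0.0017], [-0.0365, -0.9993, -0.0009], [0.0017, 0.0008, -1.0]]
ft_force [-0.9212, 0.1278, 5.815]
grip_width 0.0087
q [-32.5188, 28.7964, 78.963, 0.0093, 72.1318, 59.5683]
```

View pics/wrist3.png

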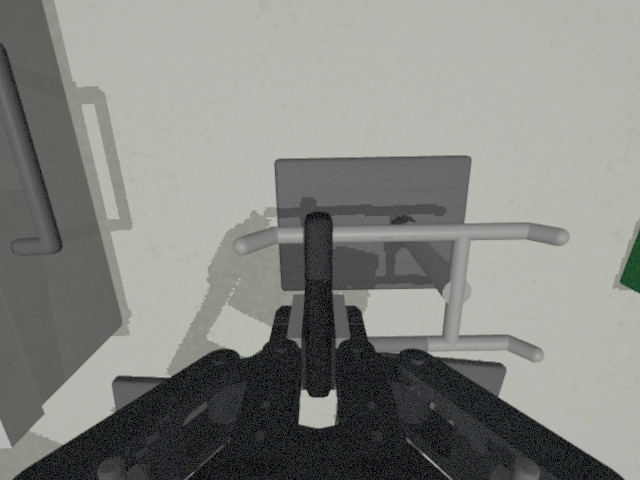

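The jaws have closed on the bar and the reading is about 9 mm. I'm lifting straight up and checking the grip.

Call:
{"method": "apply_moves", "body": {"plan": [{"tx": 0, "ty": 0, "tz": 8, "rx": 0, "ry": 0, "rz": 0, "jaw": -1}, {"tx": 0, "ty": 0, "tz": 20, "rx": 0, "ry": 0, "rz": 0, "jaw": -1}, {"tx": 0, "ty": 0, "tz": 35, "rx": 0, "ry": 0, "rz": 0, "jaw": -1}, {"tx": 0, "ty": 0, "tz": 50, "rx": 0, "ry": 0, "rz": 0, "jaw": -1}, {"tx": 0, "ty": 0, "tz": 75, "rx": 0, "ry": 0, "rz": 0, "jaw": -1}, {"tx": 0, "ty": 0, "tz": 100, "rx": 0, "ry": 0, "rz": 0, "jaw": -1}, {"tx": 0, "ty": 0, "tz": 130, "rx": 0, "ry": 0, "rz": 0, "jaw": -1}, {"tx": 0, "ty": 0, "tz": 150, "rx": 0, "ry": 0, "rz": 0, "jaw": -1}, {"tx": 0, "ty": 0, "tz": 150, "rx": 0, "ry": 0, "rz": 0, "jaw": -1}, {"tx": 0, "ty": 0, "tz": 150, "rx": 0, "ry": 0, "rz": 0, "jaw": -1}], "grip_force": 80}}

```text
time_s: 3.8
position: [0.5368, -0.2028, 0.2631]
tool_rot: [[0.999, -0.036, 0.001], [-0.036, -0.999, -0.001], [0.001, 0.001, -1.0]]
ft_force: [0.1, 0.0, -2.3]
grip_width: 0.0088
```

```bash
python3 snap.py 4 wrist scene top; python3 -c "
import cv2
im=cv2.imread('pics/scene4.png')[100:320,240:440];cv2.imwrite('pics/scene4c.png',cv2.resize(im,None,fx=2.7,fy=2.7,interpolation=2))"
```

```text
time_s 3.95
position [0.5366, -0.2027, 0.262]
tool_rot [[0.9993, -0.0365, -0.0006], [-0.0365, -0.9993, 0.0006], [-0.0006, -0.0006, -1.0]]
ft_force [0.1324, -0.1388, -1.7936]
grip_width 0.0089
q [-32.5208, 22.4783, 64.1292, 0.0097, 93.4394, 59.5724]
```

View pics/wrist4.png

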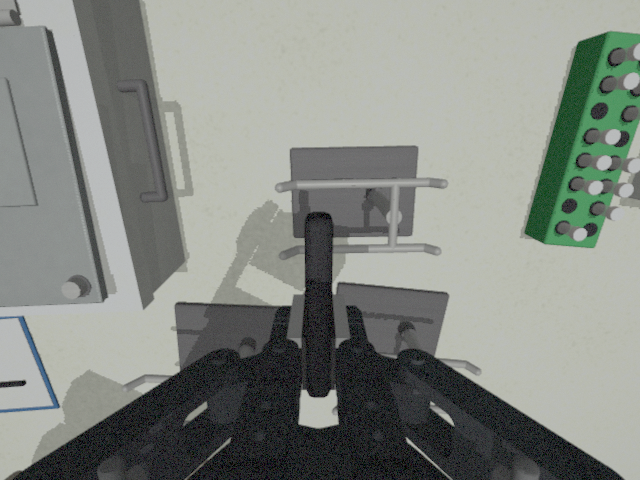

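View pics/scene4c.png

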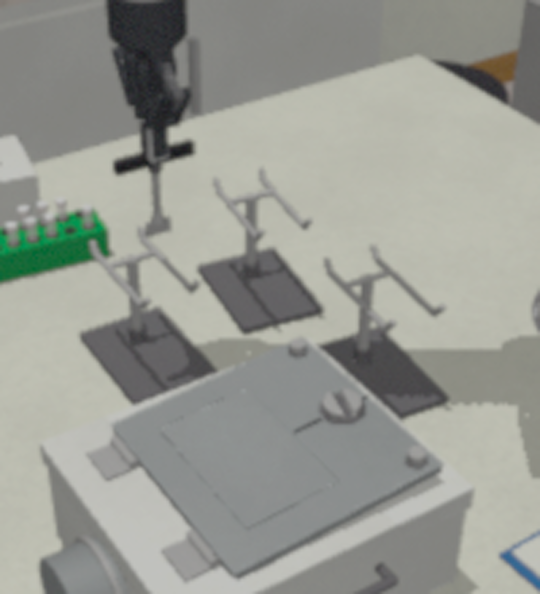

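View pics/top4.png

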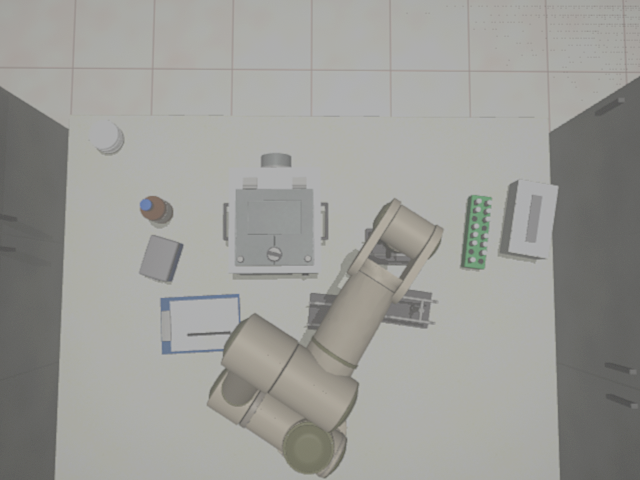

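```bash
python3 - <<'E'
from h import *
import cv2
d=load("wrist4");w=P(d);s=P(load("scene4"))
for z in (.27,.28,.29,.3):
    a=ray(d,(319,212),z);b=ray(d,(317,396),z);print(z,a.round(4),b.round(4),np.linalg.norm(a-b).round(4),((a+b)/2).round(4))
for c,u in [((319,212),(283,161.1)),((317,396),(311.1,155.2))]:
    X,r=tri([(s,u),(w,c)]);print(X.round(4),r.round(1).tolist())
for z in (.28,.289,.27,.262): print(z,"proj bar centre",proj(s,[.537,-.203,z]).round(1),"tip",proj(s,[.537,-.203,z-.09]).round(1))
im=cv2.imread('pics/scene4.png')[140:200,270:330];cv2.imwrite('pics/scene4d.png',cv2.resize(im,None,fx=10,fy=10,interpolation=2))
E
```

```text
0.27 [ 0.5792 -0.2037  0.27  ] [ 0.4736 -0.1989  0.27  ] 0.1057 [ 0.5264 -0.2013  0.27  ]
0.28 [ 0.5815 -0.2038  0.28  ] [ 0.4825 -0.1993  0.28  ] 0.0991 [ 0.532  -0.2015  0.28  ]
0.29 [ 0.5839 -0.2038  0.29  ] [ 0.4914 -0.1996  0.29  ] 0.0925 [ 0.5376 -0.2017  0.29  ]
0.3 [ 0.5862 -0.2039  0.3   ] [ 0.5004 -0.2     0.3   ] 0.0859 [ 0.5433 -0.2019  0.3   ]
[ 0.5816 -0.2032  0.2888] [[-0.7, 0.2], [-1.3, 4.7]]
[ 0.4925 -0.1996  0.2862] [[0.7, -0.9], [-0.2, -7.1]]
0.28 proj bar centre [297.1 160. ] tip [298.7 187.9]
0.289 proj bar centre [297. 157.] tip [298.6 185.2]
0.27 proj bar centre [297.3 163.2] tip [298.9 190.8]
0.262 proj bar centre [297.5 165.7] tip [299.  193.2]
```

View pics/scene4d.png

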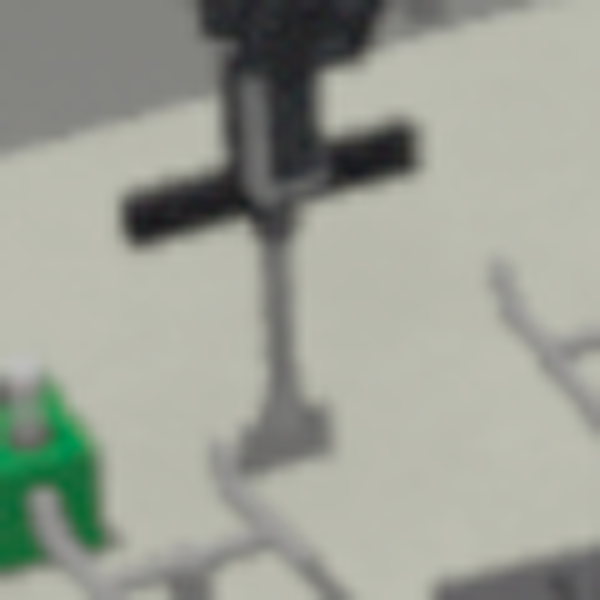

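The key is off the hook and hanging upright: bar centre about (297,158) and blade foot about (298.5,186) in the scene view, so the tip is about 66 mm below the TCP. Next I'm moving beside the fastener to view it from the wrist.

Call:
{"method": "apply_moves", "body": {"plan": [{"tx": -5, "ty": 15, "tz": 10, "rx": 0, "ry": 0, "rz": 0.05, "jaw": -1}, {"tx": -10, "ty": 45, "tz": 13, "rx": 0, "ry": 0, "rz": 0.15, "jaw": -1}, {"tx": -18, "ty": 75, "tz": 13, "rx": 0, "ry": 0, "rz": 0.25, "jaw": -1}, {"tx": -28, "ty": 105, "tz": 13, "rx": 0, "ry": 0, "rz": 0.35, "jaw": -1}, {"tx": -36, "ty": 135, "tz": 13, "rx": 0, "ry": 0, "rz": 0.45, "jaw": -1}, {"tx": -42, "ty": 165, "tz": 13, "rx": 0, "ry": 0, "rz": 0.55, "jaw": -1}, {"tx": -47, "ty": 190, "tz": 13, "rx": 0, "ry": 0, "rz": 0.56, "jaw": -1}, {"tx": -47, "ty": 203, "tz": 13, "rx": 0, "ry": 0, "rz": 0.56, "jaw": -1}, {"tx": -47, "ty": 203, "tz": 13, "rx": 0, "ry": 0, "rz": 0.56, "jaw": -1}, {"tx": -47, "ty": 203, "tz": 13, "rx": 0, "ry": 0, "rz": 0.56, "jaw": -1}], "grip_force": 80}}

```text
time_s: 4.95
position: [0.4899, -0.0003, 0.2746]
tool_rot: [[0.866, 0.5, -0.001], [0.5, -0.866, -0.0], [-0.001, -0.001, -1.0]]
ft_force: [0.4, -1.0, -1.7]
grip_width: 0.009
```

```bash
python3 snap.py 5 wrist
```

```text
time_s 5.0
position [0.4899, -0.0006, 0.2746]
tool_rot [[0.8666, 0.499, -0.0014], [0.499, -0.8666, -0.0], [-0.0013, -0.0007, -1.0]]
ft_force [-0.5905, 0.1973, -2.1598]
grip_width 0.0088
q [-13.9365, 13.2607, 75.5895, -0.0221, 91.2292, 46.1268]
```

View pics/wrist5.png

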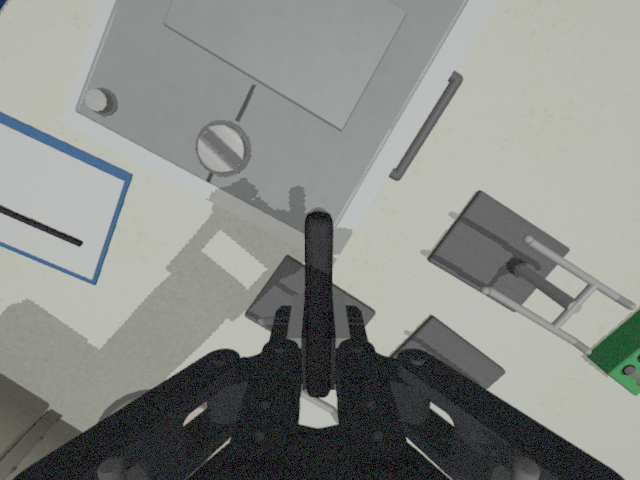

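```bash
python3 - <<'E'
import cv2
im=cv2.imread('pics/wrist5.png')[70:220,170:290];cv2.imwrite('pics/wrist5c.png',cv2.resize(im,None,fx=4,fy=4,interpolation=2))
E
```

```text
(no output)
```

View pics/wrist5c.png

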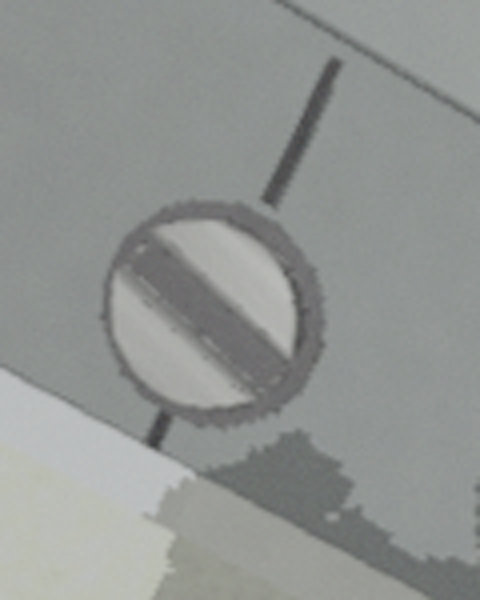

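```bash
python3 - <<'E'
from h import *
d=load("wrist5");w=P(d);s=P(load("scene0"));t=P(load("top0"))
X,r=tri([(w,(221,148.5)),(t,(274.2,254.2)),(s,(367,250.4))]);print(X.round(4),r.round(1).tolist())
for a,b in [((t,(274.2,254.2)),(w,(221,148.5))),((s,(367,250.4)),(w,(221,148.5)))]:
    print(tri([a,b])[0].round(4))
for z in (.155,.158,.161,.164):print(ray(d,(221,148.5),z).round(4))
def ang(u,v,z): 
    e=ray(d,v,z)-ray(d,u,z); return np.degrees(np.arctan2(e[1],e[0])),np.linalg.norm(e)
print("slot",ang((203.5,133.75),(238.75,163.75),.156)); print("index",ang((208.75,177.5),(254.5,85),.15))
print("screwL",ray(d,(96,99),.163))
E
```

```text
[0.5077 0.0963 0.159 ] [[2.7, 1.2], [-1.0, 0.1], [-0.2, -0.2]]
[0.5086 0.0946 0.1703]
[0.508  0.0982 0.1601]
[0.5068 0.0994 0.155 ]
[0.5073 0.0988 0.158 ]
[0.5079 0.0982 0.161 ]
[0.5084 0.0975 0.164 ]
slot (np.float64(-101.53277029886951), np.float64(0.0344829667304545))
index (np.float64(-0.7848225337630065), np.float64(0.08150389986084006))
screwL [0.49421921 0.19250784 0.163     ]
```

Call:
{"method": "apply_moves", "body": {"plan": [{"tx": 1, "ty": 8, "tz": 0, "rx": 0, "ry": 0, "rz": 0.13, "jaw": -1}, {"tx": 1, "ty": 16, "tz": 0, "rx": 0, "ry": 0, "rz": 0.26, "jaw": -1}, {"tx": 2, "ty": 24, "tz": -5, "rx": 0, "ry": 0, "rz": 0.4, "jaw": -1}, {"tx": 2, "ty": 32, "tz": -10, "rx": 0, "ry": 0, "rz": 0.53, "jaw": -1}, {"tx": 2.5, "ty": 40, "tz": -15, "rx": 0, "ry": 0, "rz": 0.66, "jaw": -1}, {"tx": 2.5, "ty": 40, "tz": -15, "rx": 0, "ry": 0, "rz": 0.787, "jaw": -1}, {"tx": 2.5, "ty": 40, "tz": -15, "rx": 0, "ry": 0, "rz": 0.787, "jaw": -1}, {"tx": 2.5, "ty": 40, "tz": -15, "rx": 0, "ry": 0, "rz": 0.787, "jaw": -1}], "grip_force": 80}}

```text
time_s: 5.8
position: [0.4926, 0.0386, 0.2595]
tool_rot: [[0.263, 0.965, -0.001], [0.965, -0.263, -0.001], [-0.001, -0.001, -1.0]]
ft_force: [0.6, -0.1, -0.9]
grip_width: 0.0094
```

```bash
python3 snap.py 6 wrist; python3 - <<'E'
import cv2
im=cv2.imread('pics/wrist6.png')[20:240,200:440];cv2.imwrite('pics/wrist6c.png',cv2.resize(im,None,fx=2.7,fy=2.7,interpolation=2))
E
```

```text
time_s 5.85
position [0.4926, 0.0387, 0.2596]
tool_rot [[0.2624, 0.965, -0.001], [0.965, -0.2624, -0.0011], [-0.0014, -0.0006, -1.0]]
ft_force [0.1771, 0.5032, -1.3647]
grip_width 0.009
q [-9.222, 14.1469, 76.8366, -0.0734, 89.0616, 5.9893]
```

View pics/wrist6.png

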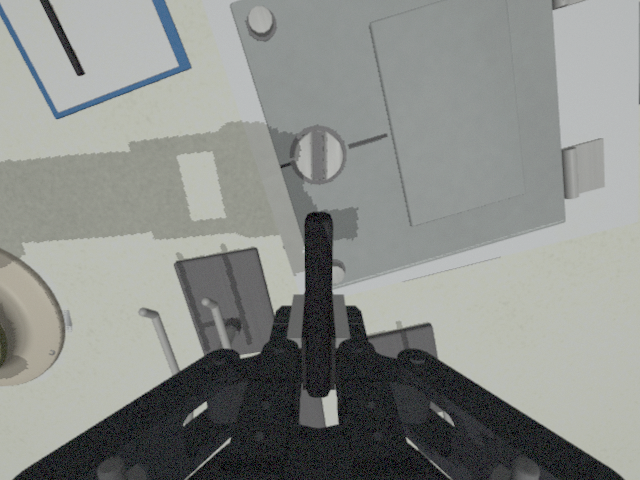

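```bash
python3 - <<'E'
import cv2
im=cv2.imread('pics/wrist6.png')[110:200,270:400];cv2.imwrite('pics/wrist6c.png',cv2.resize(im,None,fx=6,fy=6,interpolation=2))
E
```

View pics/wrist6c.png

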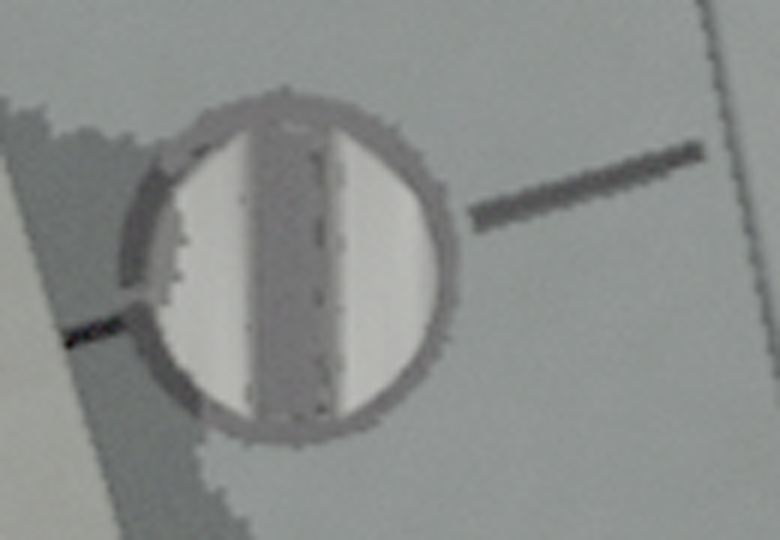

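```bash
python3 - <<'E'
from h import *
from rig import env
o=env.observe(); R=o["tool_rot"];p=o["position"]
d=load("wrist6")
for uv,z in [((318.5,155),.158),((319.5,155),.161),((318.5,155),.154)]:
    X=ray(d,uv,z); print(X.round(4),"in tool",(R.T@(X-p)).round(4))
for z in (.27,.286,.294):
    for uv in [(318.5,212),(317,396)]:
        print("bar",z,(R.T@(ray(d,uv,z)-p)).round(4))
a,b=ray(d,(270+66/6,110+340/6),.152),ray(d,(270+704/6,110+150/6),.148);e=b-a;print("index yaw",np.degrees(np.arctan2(e[1],e[0])))
E
```

```text
[0.5085 0.0981 0.158 ] in tool [ 0.0616 -0.0002  0.1015]
[0.5093 0.0981 0.161 ] in tool [0.0619 0.0006 0.0985]
[0.5084 0.0978 0.154 ] in tool [ 0.0613 -0.0002  0.1055]
bar 0.27 [ 0.0446 -0.0004 -0.0105]
bar 0.27 [-0.0591 -0.0011 -0.0103]
bar 0.286 [ 0.0484 -0.0004 -0.0265]
bar 0.286 [-0.0447 -0.0011 -0.0263]
bar 0.294 [ 0.0503 -0.0004 -0.0345]
bar 0.294 [-0.0375 -0.0011 -0.0343]
index yaw 0.7921462402210154
```

The slot runs straight up the wrist image (column about 318, head centre (319,155)), so it lines up with the blade at tool yaw 74.8°. The index line is at yaw about 0.8°. I'm moving over the slot and lowering to just above it.

Call:
{"method": "apply_moves", "body": {"plan": [{"tx": 6, "ty": 20, "tz": 0, "rx": 0, "ry": 0, "rz": 0, "jaw": -1}, {"tx": 12, "ty": 42, "tz": 0, "rx": 0, "ry": 0, "rz": 0, "jaw": -1}, {"tx": 16, "ty": 56.5, "tz": 0, "rx": 0, "ry": 0, "rz": 0, "jaw": -1}, {"tx": 16, "ty": 56.5, "tz": -10, "rx": 0, "ry": 0, "rz": 0, "jaw": -1}, {"tx": 16, "ty": 56.5, "tz": -20, "rx": 0, "ry": 0, "rz": 0, "jaw": -1}, {"tx": 16, "ty": 56.5, "tz": -26, "rx": 0, "ry": 0, "rz": 0, "jaw": -1}, {"tx": 16, "ty": 56.5, "tz": -26, "rx": 0, "ry": 0, "rz": 0, "jaw": -1}, {"tx": 16, "ty": 56.5, "tz": -26, "rx": 0, "ry": 0, "rz": 0, "jaw": -1}], "grip_force": 80}}

```text
time_s: 6.65
position: [0.5086, 0.0947, 0.2337]
tool_rot: [[0.263, 0.965, -0.001], [0.965, -0.263, -0.001], [-0.001, -0.001, -1.0]]
ft_force: [-0.1, 1.6, -2.0]
grip_width: 0.009
```

```bash
python3 snap.py 7 scene wrist; python3 - <<'E'
import cv2
im=cv2.imread('pics/scene7.png')[200:290,310:430];cv2.imwrite('pics/scene7c.png',cv2.resize(im,None,fx=6,fy=6,interpolation=2))
E
```

```text
time_s 6.75
position [0.5088, 0.0949, 0.234]
tool_rot [[0.2629, 0.9648, -0.0002], [0.9648, -0.2629, -0.0012], [-0.0012, 0.0001, -1.0]]
ft_force [0.2854, 0.1333, -1.6889]
grip_width 0.009
q [-2.5182, 17.4459, 76.3845, -0.0706, 86.1793, 12.7269]
```

View pics/scene7c.png

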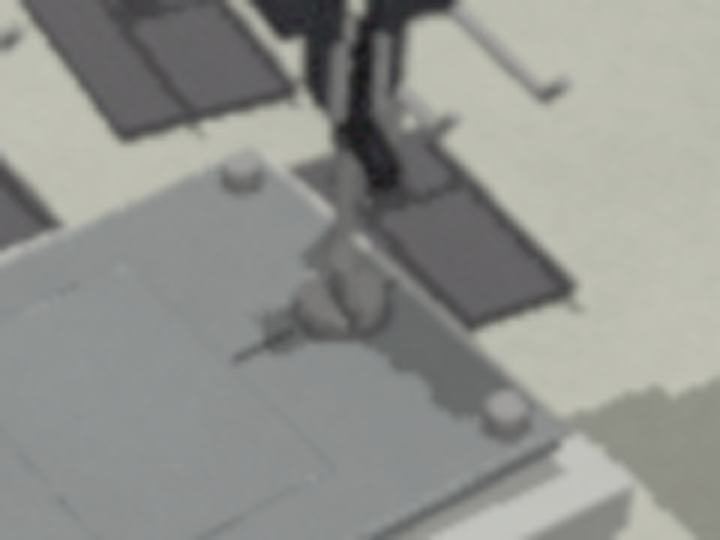

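View pics/wrist7.png

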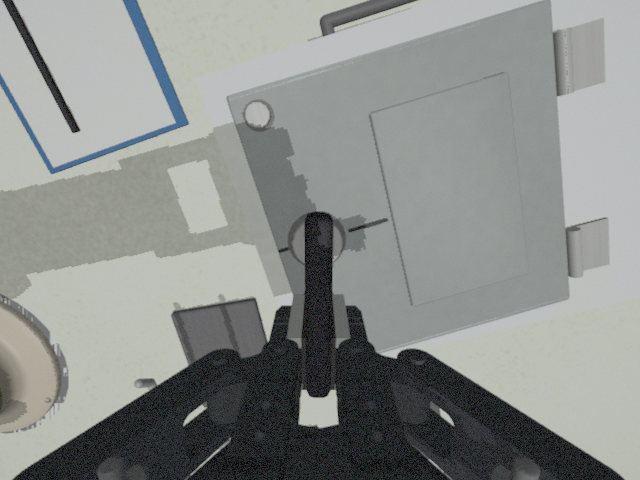

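The blade foot hangs over the slot, in line with it, at about (338,290) in the scene crop. I'm lowering it slowly.

Call:
{"method": "apply_moves", "body": {"plan": [{"tx": 0, "ty": 0, "tz": -4, "rx": 0, "ry": 0, "rz": 0, "jaw": -1}, {"tx": 0, "ty": 0, "tz": -7, "rx": 0, "ry": 0, "rz": 0, "jaw": -1}, {"tx": 0, "ty": 0, "tz": -9, "rx": 0, "ry": 0, "rz": 0, "jaw": -1}, {"tx": 0, "ty": 0, "tz": -11, "rx": 0, "ry": 0, "rz": 0, "jaw": -1}, {"tx": 0, "ty": 0, "tz": -11, "rx": 0, "ry": 0, "rz": 0, "jaw": -1}], "grip_force": 80}}

```text
time_s: 7.25
position: [0.5088, 0.0949, 0.2229]
tool_rot: [[0.263, 0.965, -0.0], [0.965, -0.263, -0.001], [-0.001, 0.0, -1.0]]
ft_force: [0.1, -0.4, 0.4]
grip_width: 0.0088
```

Call:
{"method": "apply_moves", "body": {"plan": [{"tx": 0, "ty": 0, "tz": -2, "rx": 0, "ry": 0, "rz": 0, "jaw": -1}, {"tx": 0, "ty": 0, "tz": -3, "rx": 0, "ry": 0, "rz": 0, "jaw": -1}, {"tx": 0, "ty": 0, "tz": -3, "rx": 0, "ry": 0, "rz": 0, "jaw": -1}], "grip_force": 80}}

```text
time_s: 7.55
position: [0.509, 0.0949, 0.2202]
tool_rot: [[0.263, 0.965, 0.001], [0.965, -0.263, -0.001], [-0.001, 0.001, -1.0]]
ft_force: [0.8, -0.2, 2.9]
grip_width: 0.0089
```

```bash
python3 snap.py 8 scene wrist; python3 - <<'E'
import cv2
im=cv2.imread('pics/scene8.png')[200:290,310:430];cv2.imwrite('pics/scene8c.png',cv2.resize(im,None,fx=6,fy=6,interpolation=2))
E
```

```text
time_s 7.65
position [0.5089, 0.0949, 0.2202]
tool_rot [[0.2628, 0.9649, 0.0004], [0.9649, -0.2628, -0.0012], [-0.0011, 0.0007, -1.0]]
ft_force [-0.2638, -0.1164, 2.9998]
grip_width 0.0088
q [-2.5137, 17.977, 77.9191, -0.0688, 84.0756, 12.7289]
```

View pics/scene8c.png

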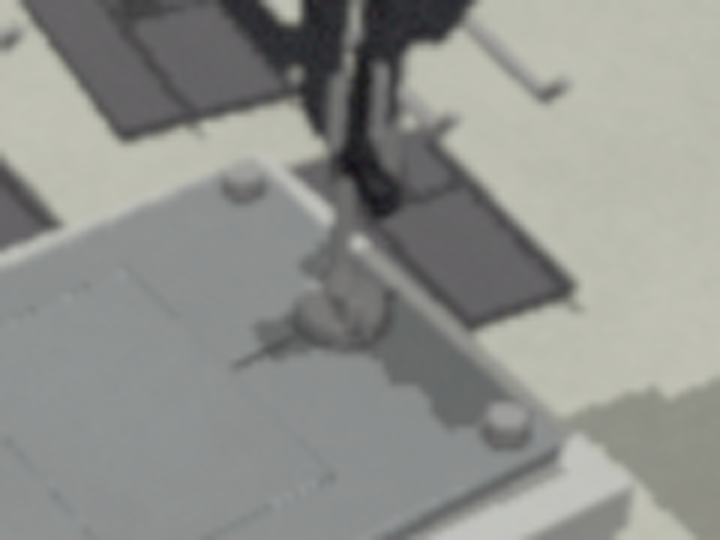

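```bash
python3 - <<'E'
import cv2
for n in '78':
    im=cv2.imread(f'pics/scene{n}.png')[225:265,345:395];cv2.imwrite(f'pics/scene{n}d.png',cv2.resize(im,None,fx=8,fy=8,interpolation=2))
a=cv2.hconcat([cv2.imread('pics/scene7d.png'),cv2.imread('pics/scene8d.png')]);cv2.imwrite('pics/sc78.png',a)
from h import *
s=P(load("scene8"))
for z in (.148,.153,.157,.160,.166): print(z,proj(s,[.5095,.0975,z])) 
E
```

```text
0.148 [366.25294122 254.09981009]
0.153 [366.34276848 252.57924195]
0.157 [366.41498757 251.35673935]
0.16 [366.46936169 250.43631092]
0.166 [366.57865333 248.58625579]
```

View pics/sc78.png

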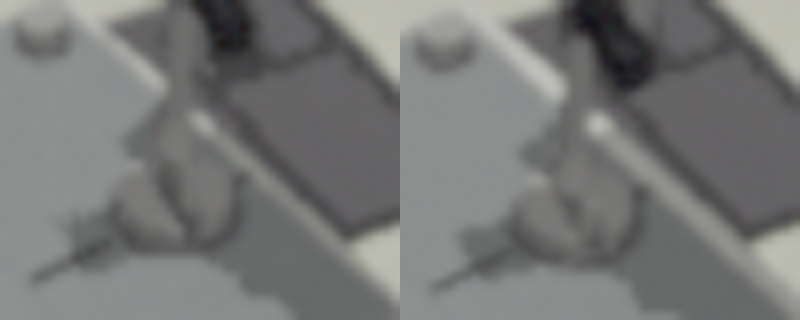

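View pics/wrist8.png

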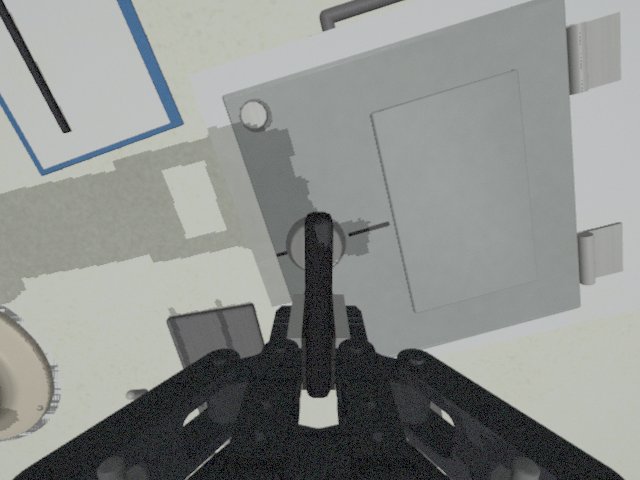

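Contact force is about 4.7 N net and the hatch has dipped a little. To tell whether the blade is in the slot or on the rim, I'll press a bit further and watch depth against force.

Call:
{"method": "apply_moves", "body": {"plan": [{"tx": 0, "ty": 0, "tz": -1.5, "rx": 0, "ry": 0, "rz": 0, "jaw": -1}, {"tx": 0, "ty": 0, "tz": -3, "rx": 0, "ry": 0, "rz": 0, "jaw": -1}, {"tx": 0, "ty": 0, "tz": -3, "rx": 0, "ry": 0, "rz": 0, "jaw": -1}], "grip_force": 80}}

```text
time_s: 7.95
position: [0.5102, 0.0949, 0.2197]
tool_rot: [[0.263, 0.965, 0.006], [0.965, -0.263, -0.002], [0.0, 0.006, -1.0]]
ft_force: [-2.0, 0.1, 16.9]
grip_width: 0.0089
```

```bash
python3 snap.py 9 wrist scene top; python3 - <<'E'
import cv2
a=[]
for n in '79':
    im=cv2.imread(f'pics/wrist{n}.png')[190:290,260:390];a.append(cv2.resize(im,None,fx=3,fy=6,interpolation=2))
cv2.imwrite('pics/w79.png',cv2.hconcat(a))
im=cv2.imread('pics/scene9.png')[225:265,345:395];cv2.imwrite('pics/scene9d.png',cv2.resize(im,None,fx=14,fy=14,interpolation=2))
E
```

```text
time_s 8.1
position [0.5101, 0.0949, 0.2197]
tool_rot [[0.2627, 0.9648, 0.0062], [0.9649, -0.2627, -0.0016], [0.0001, 0.0064, -1.0]]
ft_force [-1.1093, 0.1849, 17.633]
grip_width 0.0087
q [-2.5129, 17.9547, 78.03, -0.0748, 83.6592, 12.7274]
```

View pics/w79.png

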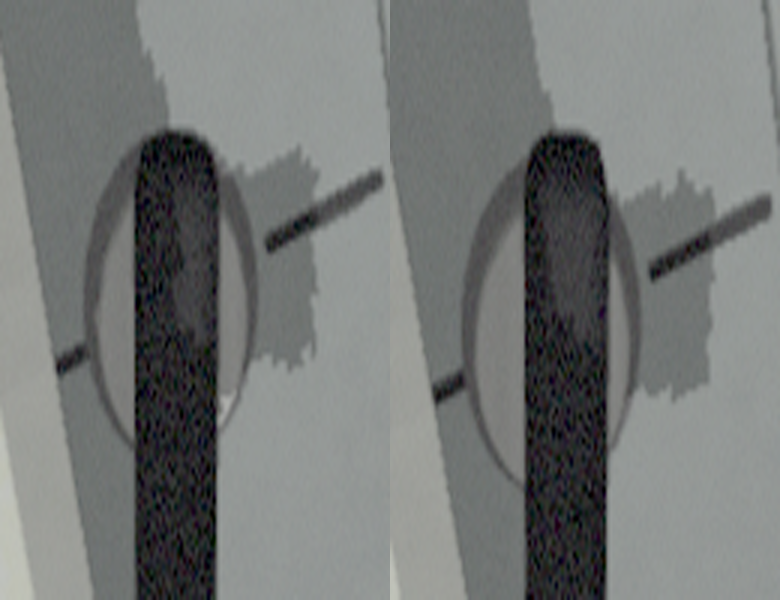

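View pics/scene9d.png

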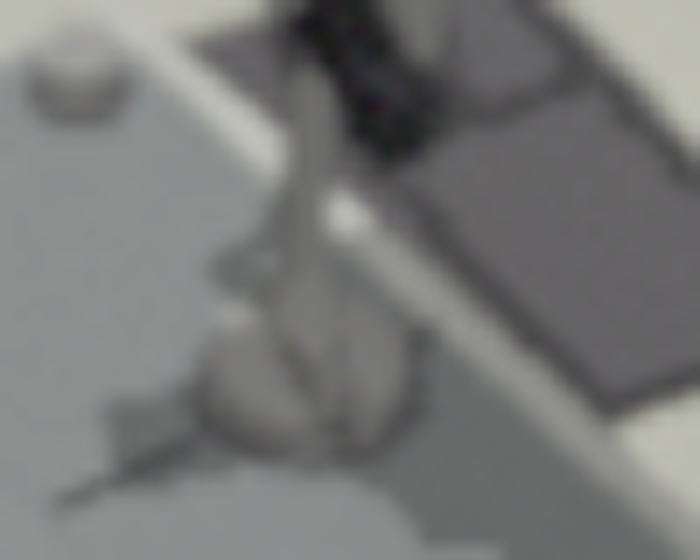

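```bash
python3 - <<'E'
import cv2
from h import *
import glob
a=load("scene0")["image"][:,:,::-1]
g0=cv2.cvtColor(a,cv2.COLOR_BGR2GRAY).astype('float32')
s=P(load("scene0"))
for X in ([.494,.19,.16],[.494,.19,.150]): print(proj(s,np.array(X)))
for tag in "4789":
    g=cv2.cvtColor(load("scene"+tag)["image"],cv2.COLOR_RGB2GRAY).astype('float32')
    for nm,(x,y) in {"L":(394,269),"R":(350,229),"ref":(381,383)}.items():
        T=cv2.resize(g0[y-6:y+7,x-8:x+9],None,fx=8,fy=8,interpolation=2)
        S=cv2.resize(g[y-12:y+15,x-14:x+15],None,fx=8,fy=8,interpolation=2)
        r=cv2.matchTemplate(S,T,cv2.TM_CCOEFF_NORMED);_,v,_,l=cv2.minMaxLoc(r)
        print(tag,nm,round(v,3),(l[0]/8-6,l[1]/8-6))
E
```

```text
[394.34810533 269.75064566]
[393.9969515  272.85244941]
4 L 0.999 (0.0, 0.0)
4 R 0.988 (-0.125, -0.125)
4 ref 0.953 (0.0, 0.0)
7 L 0.864 (0.625, -0.375)
7 R 0.999 (0.0, 0.0)
7 ref 0.952 (0.0, -0.125)
8 L 0.814 (0.75, 1.125)
8 R 0.976 (0.0, 1.5)
8 ref 0.95 (0.0, -0.125)
9 L 0.795 (0.75, 1.25)
9 R 0.974 (-0.125, 1.625)
9 ref 0.957 (0.0, 0.0)
```

Screw R has moved about 1.6 px in the scene view. So the hatch is on its 8 mm blocking stop, but whether the blade is in the slot is still unclear. I'm backing off to light contact and turning clockwise a little: if the blade is engaged, the wrist moment should be near 0.08 N m or more.

Call:
{"method": "apply_moves", "body": {"plan": [{"tx": -1, "ty": 0, "tz": 1, "rx": 0, "ry": 0, "rz": 0, "jaw": -1}, {"tx": -1, "ty": 0, "tz": 2, "rx": 0, "ry": 0, "rz": 0, "jaw": -1}, {"tx": -1, "ty": 0, "tz": 2, "rx": 0, "ry": 0, "rz": 0, "jaw": -1}], "grip_force": 80}}

```text
time_s: 8.4
position: [0.509, 0.0949, 0.2215]
tool_rot: [[0.263, 0.965, 0.006], [0.965, -0.263, -0.002], [0.0, 0.006, -1.0]]
ft_force: [-0.6, -0.2, 0.6]
grip_width: 0.0088
```

```bash
cat > st.py <<'E'
from rig import env
import numpy as np
o=env.observe()
for k in ["time_s","position","ft_force","wrist_torque"]: print(k,np.round(o[k],4).tolist())
R=o["tool_rot"]; print("yaw",np.degrees(np.arctan2(R[1,0],R[0,0])).round(2),"z",R[:,2].round(4))
E
python3 st.py
```

```text
time_s 8.4
position [0.509, 0.0949, 0.2215]
ft_force [-0.5662, -0.1898, 0.5777]
wrist_torque [-0.0051, 0.1006, 0.0244]
yaw 74.77 z [ 0.0055 -0.0015 -1.    ]
```

Call:
{"method": "apply_moves", "body": {"plan": [{"tx": 0, "ty": 0, "tz": 0, "rx": 0, "ry": 0, "rz": -0.1, "jaw": -1}, {"tx": 0, "ty": 0, "tz": 0, "rx": 0, "ry": 0, "rz": -0.2, "jaw": -1}, {"tx": 0, "ty": 0, "tz": 0, "rx": 0, "ry": 0, "rz": -0.25, "jaw": -1}], "grip_force": 80}}

```text
time_s: 8.7
position: [0.5086, 0.0951, 0.221]
tool_rot: [[0.496, 0.868, 0.003], [0.868, -0.496, -0.002], [-0.0, 0.004, -1.0]]
ft_force: [-0.3, 1.0, 2.4]
grip_width: 0.0089
```

```bash
python3 st.py; python3 snap.py 10 scene; python3 - <<'E'
import cv2
im=cv2.imread('pics/scene10.png')[225:265,345:395];cv2.imwrite('pics/scene10d.png',cv2.resize(im,None,fx=14,fy=14,interpolation=2))
E
```

```text
time_s 8.7
position [0.5086, 0.0951, 0.221]
ft_force [-0.288, 1.0091, 2.438]
wrist_torque [0.1477, 0.4052, 0.0412]
yaw 60.25 z [ 0.0033 -0.0025 -1.    ]
time_s 8.75
position [0.5086, 0.0951, 0.221]
tool_rot [[0.4972, 0.8676, 0.0035], [0.8676, -0.4972, -0.0025], [-0.0004, 0.0042, -1.0]]
ft_force [-0.9449, 1.2334, 1.4373]
grip_width 0.0092
q [-2.4655, 17.8359, 77.9856, -0.1341, 83.9749, 27.3665]
```

View pics/scene10d.png

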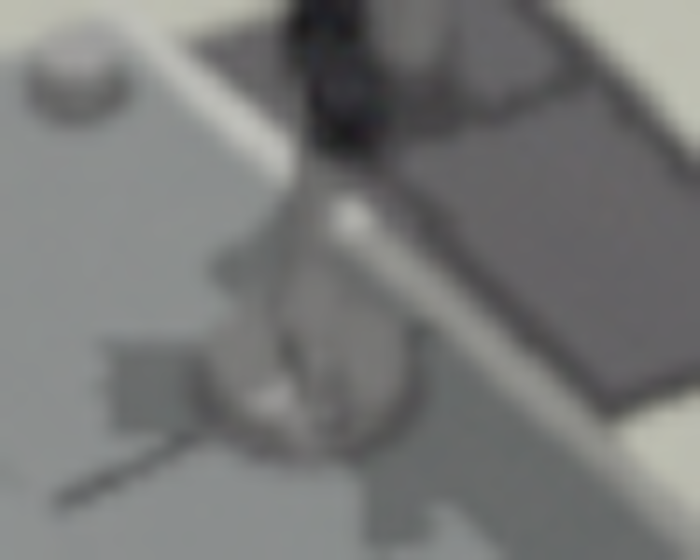

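The moment is only about 0.04 N m, so this isn't conclusive. I'll lift off and back away along the bar for a clean look at the slot.

Call:
{"method": "apply_moves", "body": {"plan": [{"tx": 0, "ty": 0, "tz": 10, "rx": 0, "ry": 0, "rz": 0, "jaw": -1}, {"tx": 0, "ty": 0, "tz": 25, "rx": 0, "ry": 0, "rz": 0, "jaw": -1}, {"tx": -15, "ty": -26, "tz": 30, "rx": 0, "ry": 0, "rz": 0, "jaw": -1}, {"tx": -30, "ty": -52, "tz": 30, "rx": 0, "ry": 0, "rz": 0, "jaw": -1}, {"tx": -30, "ty": -52, "tz": 30, "rx": 0, "ry": 0, "rz": 0, "jaw": -1}, {"tx": -30, "ty": -52, "tz": 30, "rx": 0, "ry": 0, "rz": 0, "jaw": -1}], "grip_force": 80}}

```text
time_s: 9.35
position: [0.4787, 0.0428, 0.2513]
tool_rot: [[0.498, 0.867, 0.004], [0.867, -0.498, -0.002], [-0.0, 0.004, -1.0]]
ft_force: [0.0, 0.6, -0.2]
grip_width: 0.0093
```

```bash
python3 snap.py 11 wrist scene; python3 st.py; python3 - <<'E'
import cv2
im=cv2.imread('pics/wrist11.png')[100:220,255:385];cv2.imwrite('pics/wrist11c.png',cv2.resize(im,None,fx=5,fy=5,interpolation=2))
E
```

```text
time_s 9.45
position [0.4789, 0.0435, 0.251]
tool_rot [[0.4965, 0.868, 0.0034], [0.868, -0.4965, -0.0023], [-0.0003, 0.0041, -1.0]]
ft_force [0.3182, 0.1966, -1.2017]
grip_width 0.0088
q [-8.8971, 12.9242, 79.9166, -0.1003, 86.9455, 20.8771]
time_s 9.45
position [0.4789, 0.0435, 0.251]
ft_force [0.3182, 0.1966, -1.2017]
wrist_torque [-0.0787, 0.0049, -0.0061]
yaw 60.23 z [ 0.0034 -0.0023 -1.    ]
```

View pics/wrist11c.png

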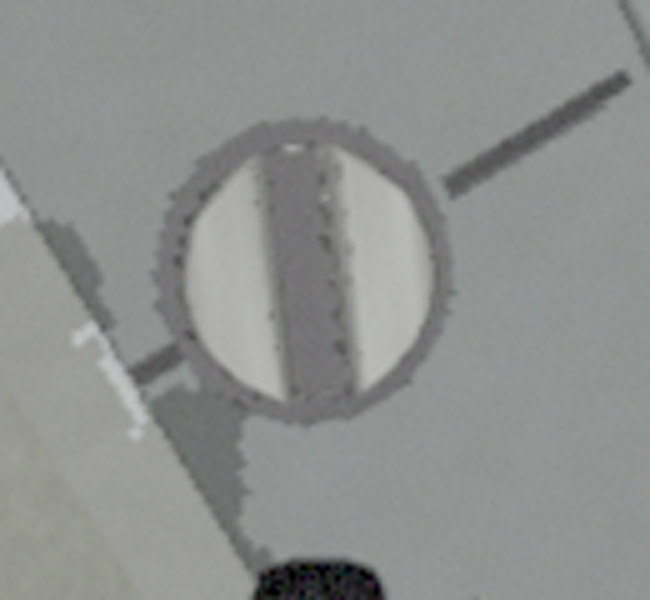

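The head did turn with the key: the slot centre is at (317,155) and it's now about 5° off the bar, at yaw about 65°. So the blade was in the slot, and the firm stop was the slot floor with the hatch on its bar. I'm reinserting at yaw 65°.

Call:
{"method": "apply_moves", "body": {"plan": [{"tx": 10, "ty": 17, "tz": 0, "rx": 0, "ry": 0, "rz": 0.087, "jaw": -1}, {"tx": 22, "ty": 38, "tz": 0, "rx": 0, "ry": 0, "rz": 0.087, "jaw": -1}, {"tx": 30, "ty": 51.5, "tz": 0, "rx": 0, "ry": 0, "rz": 0.087, "jaw": -1}, {"tx": 30, "ty": 51.5, "tz": -8, "rx": 0, "ry": 0, "rz": 0.087, "jaw": -1}, {"tx": 30, "ty": 51.5, "tz": -15, "rx": 0, "ry": 0, "rz": 0.087, "jaw": -1}, {"tx": 30, "ty": 51.5, "tz": -20, "rx": 0, "ry": 0, "rz": 0.087, "jaw": -1}, {"tx": 30, "ty": 51.5, "tz": -24, "rx": 0, "ry": 0, "rz": 0.087, "jaw": -1}, {"tx": 30, "ty": 51.5, "tz": -27, "rx": 0, "ry": 0, "rz": 0.087, "jaw": -1}, {"tx": 30, "ty": 51.5, "tz": -29.5, "rx": 0, "ry": 0, "rz": 0.087, "jaw": -1}, {"tx": 30, "ty": 51.5, "tz": -29.5, "rx": 0, "ry": 0, "rz": 0.087, "jaw": -1}], "grip_force": 80}}

```text
time_s: 10.45
position: [0.5089, 0.0948, 0.2216]
tool_rot: [[0.419, 0.908, 0.004], [0.908, -0.419, -0.002], [-0.0, 0.004, -1.0]]
ft_force: [-1.1, 0.9, 0.7]
grip_width: 0.0087
```

```bash
python3 st.py
```

```text
time_s 10.45
position [0.5089, 0.0948, 0.2216]
ft_force [-1.1199, 0.9496, 0.654]
wrist_torque [0.0264, 0.2801, 0.0413]
yaw 65.2 z [ 0.0038 -0.002  -1.    ]
```

Call:
{"method": "apply_moves", "body": {"plan": [{"tx": 0, "ty": 0, "tz": -1, "rx": 0, "ry": 0, "rz": 0, "jaw": -1}, {"tx": 0, "ty": 0, "tz": -1, "rx": 0, "ry": 0, "rz": -0.1, "jaw": -1}, {"tx": 0, "ty": 0, "tz": -1, "rx": 0, "ry": 0, "rz": -0.2, "jaw": -1}, {"tx": 0, "ty": 0, "tz": -1, "rx": 0, "ry": 0, "rz": -0.3, "jaw": -1}, {"tx": 0, "ty": 0, "tz": -1, "rx": 0, "ry": 0, "rz": -0.4, "jaw": -1}, {"tx": 0, "ty": 0, "tz": -1, "rx": 0, "ry": 0, "rz": -0.5, "jaw": -1}, {"tx": 0, "ty": 0, "tz": -1, "rx": 0, "ry": 0, "rz": -0.6, "jaw": -1}], "grip_force": 80}}

```text
time_s: 11.15
position: [0.5087, 0.095, 0.2208]
tool_rot: [[0.861, 0.509, 0.002], [0.509, -0.861, -0.003], [-0.0, 0.004, -1.0]]
ft_force: [-1.4, 1.2, 1.6]
grip_width: 0.0091
```

```bash
python3 snap.py 12 wrist scene top; python3 st.py; python3 - <<'E'
import cv2
im=cv2.imread('pics/scene12.png')[215:275,330:410];cv2.imwrite('pics/scene12d.png',cv2.resize(im,None,fx=9,fy=9,interpolation=2))
E
```

```text
time_s 11.3
position [0.5088, 0.095, 0.2209]
tool_rot [[0.8576, 0.5144, 0.0023], [0.5144, -0.8576, -0.0033], [0.0002, 0.004, -1.0]]
ft_force [-1.2366, 1.8239, 1.6867]
grip_width 0.0084
q [-2.437, 17.9031, 77.9135, -0.1863, 84.046, 56.6275]
time_s 11.3
position [0.5088, 0.095, 0.2209]
ft_force [-1.2366, 1.8239, 1.6867]
wrist_torque [0.3816, 0.3628, 0.077]
yaw 30.95 z [ 0.0023 -0.0033 -1.    ]
```

View pics/scene12d.png

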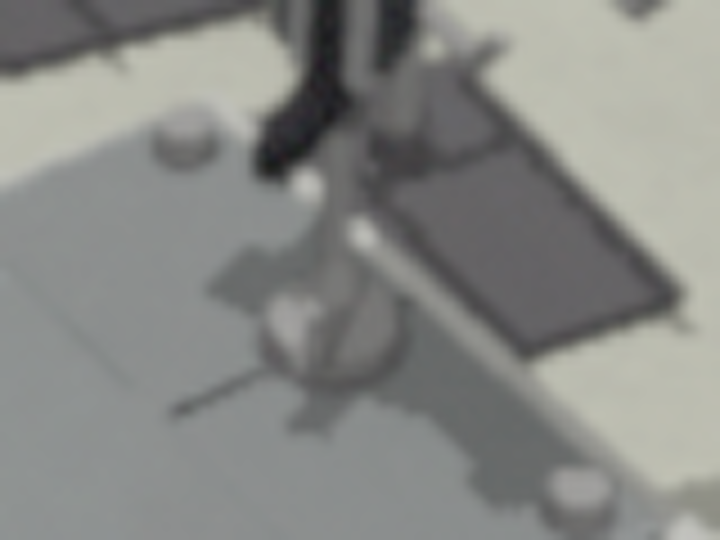

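View pics/wrist12.png

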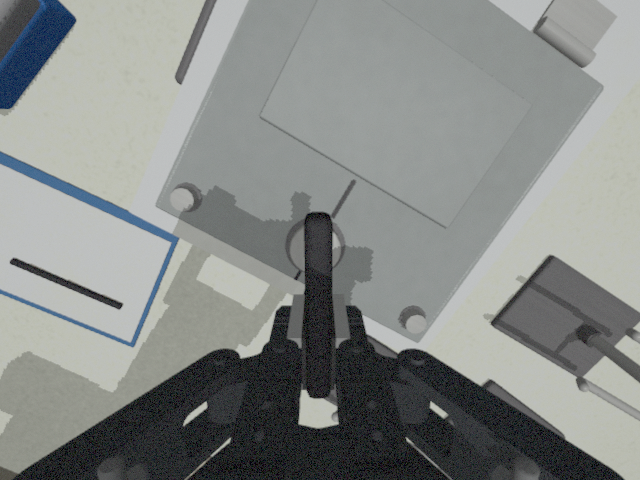

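The moment is 0.077 N m and the slot is visibly turning with the key (scene crop (335,335)). I'm carrying on past the index line by a few degrees.

Call:
{"method": "apply_moves", "body": {"plan": [{"tx": 0, "ty": 0, "tz": -0.5, "rx": 0, "ry": 0, "rz": -0.1, "jaw": -1}, {"tx": 0, "ty": 0, "tz": -0.5, "rx": 0, "ry": 0, "rz": -0.2, "jaw": -1}, {"tx": 0, "ty": 0, "tz": -0.5, "rx": 0, "ry": 0, "rz": -0.3, "jaw": -1}, {"tx": 0, "ty": 0, "tz": -0.5, "rx": 0, "ry": 0, "rz": -0.4, "jaw": -1}, {"tx": 0, "ty": 0, "tz": -0.5, "rx": 0, "ry": 0, "rz": -0.5, "jaw": -1}, {"tx": 0, "ty": 0, "tz": -0.5, "rx": 0, "ry": 0, "rz": -0.6, "jaw": -1}, {"tx": 0, "ty": 0, "tz": -0.5, "rx": 0, "ry": 0, "rz": -0.63, "jaw": -1}, {"tx": 0, "ty": 0, "tz": -0.5, "rx": 0, "ry": 0, "rz": -0.63, "jaw": -1}], "grip_force": 80}}

```text
time_s: 12.1
position: [0.5089, 0.0952, 0.2206]
tool_rot: [[0.996, -0.087, 0.0], [-0.087, -0.996, -0.004], [0.0, 0.003, -1.0]]
ft_force: [-1.4, 1.8, 1.8]
grip_width: 0.009
```

```bash
python3 snap.py 13 wrist scene; python3 st.py; python3 - <<'E'
import cv2
im=cv2.imread('pics/scene13.png')[215:275,330:410];cv2.imwrite('pics/scene13d.png',cv2.resize(im,None,fx=9,fy=9,interpolation=2))
E
```

```text
time_s 12.2
position [0.5089, 0.0952, 0.2205]
tool_rot [[0.9962, -0.0872, 0.0001], [-0.0872, -0.9962, -0.0037], [0.0004, 0.0037, -1.0]]
ft_force [-1.6884, 1.5593, 2.2102]
grip_width 0.0089
q [-2.407, 17.9861, 77.8561, -0.2126, 84.1439, 92.6153]
time_s 12.2
position [0.5089, 0.0952, 0.2205]
ft_force [-1.6884, 1.5593, 2.2102]
wrist_torque [0.5169, 0.3828, 0.0322]
yaw -5.0 z [ 1.0e-04 -3.7e-03 -1.0e+00]
```

View pics/scene13d.png

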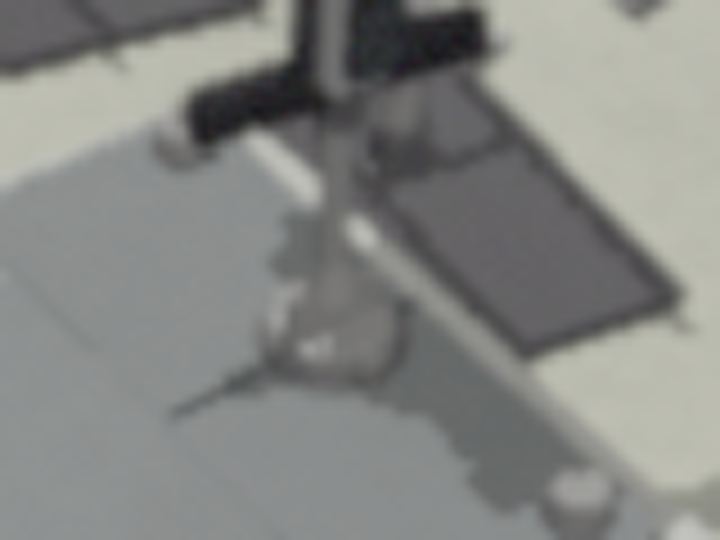

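View pics/wrist13.png

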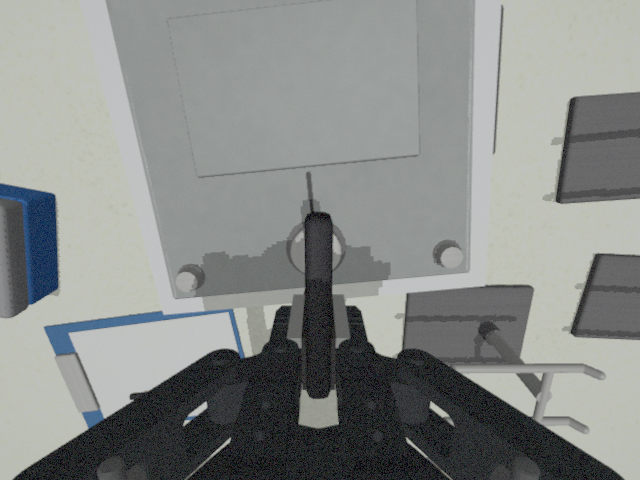

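Call:
{"method": "apply_moves", "body": {"plan": [{"tx": 0, "ty": 0.5, "tz": -2, "rx": 0, "ry": 0, "rz": 0, "jaw": -1}, {"tx": 0, "ty": 0.5, "tz": -4, "rx": 0, "ry": 0, "rz": 0, "jaw": -1}, {"tx": 0, "ty": 0.5, "tz": -6, "rx": 0, "ry": 0, "rz": 0, "jaw": -1}, {"tx": 0, "ty": 0.5, "tz": -7.5, "rx": 0, "ry": 0, "rz": 0, "jaw": -1}, {"tx": 0, "ty": 0.5, "tz": -7.5, "rx": 0, "ry": 0, "rz": 0, "jaw": -1}], "grip_force": 80}}

```text
time_s: 12.7
position: [0.5095, 0.0956, 0.2134]
tool_rot: [[0.996, -0.087, 0.002], [-0.087, -0.996, -0.004], [0.003, 0.004, -1.0]]
ft_force: [-0.6, 1.4, 7.7]
grip_width: 0.0087
```

```bash
python3 st.py
```

```text
time_s 12.7
position [0.5095, 0.0956, 0.2134]
ft_force [-0.5703, 1.3808, 7.6657]
wrist_torque [0.3295, 0.0466, -0.0322]
yaw -4.97 z [ 0.0023 -0.0038 -1.    ]
```

It went past the 8 mm stop with about 9 N, so the slot is on the line. I'm pressing on to the firm stop.

Call:
{"method": "apply_moves", "body": {"plan": [{"tx": 0, "ty": 0, "tz": -1.5, "rx": 0, "ry": 0, "rz": 0, "jaw": -1}, {"tx": 0, "ty": 0, "tz": -3, "rx": 0, "ry": 0, "rz": 0, "jaw": -1}, {"tx": 0, "ty": 0, "tz": -3, "rx": 0, "ry": 0, "rz": 0, "jaw": -1}, {"tx": 0, "ty": 0, "tz": -3, "rx": 0, "ry": 0, "rz": 0, "jaw": -1}], "grip_force": 90}}

```text
time_s: 13.1
position: [0.5107, 0.0955, 0.2114]
tool_rot: [[0.996, -0.086, 0.006], [-0.086, -0.996, -0.004], [0.007, 0.003, -1.0]]
ft_force: [0.6, 1.6, 7.8]
grip_width: 0.0085
```

```bash
python3 st.py
```

```text
time_s 13.1
position [0.5107, 0.0955, 0.2114]
ft_force [0.5658, 1.6368, 7.7827]
wrist_torque [0.3994, -0.0836, -0.0011]
yaw -4.95 z [ 0.0064 -0.0039 -1.    ]
```

Call:
{"method": "apply_moves", "body": {"plan": [{"tx": -1, "ty": 0, "tz": -1.5, "rx": 0, "ry": 0, "rz": 0, "jaw": -1}, {"tx": -1, "ty": 0, "tz": -3, "rx": 0, "ry": 0, "rz": 0, "jaw": -1}, {"tx": -1, "ty": 0, "tz": -3, "rx": 0, "ry": 0, "rz": 0, "jaw": -1}, {"tx": -1, "ty": 0, "tz": -3, "rx": 0, "ry": 0, "rz": 0, "jaw": -1}], "grip_force": 90}}

```text
time_s: 13.5
position: [0.512, 0.0954, 0.2112]
tool_rot: [[0.996, -0.086, 0.015], [-0.086, -0.996, -0.004], [0.015, 0.003, -1.0]]
ft_force: [1.2, 1.5, 17.7]
grip_width: 0.0083
```

```bash
python3 st.py; python3 snap.py 14 wrist scene top; python3 - <<'E'
import cv2
from h import *
im=cv2.imread('pics/scene14.png')[215:275,330:410];cv2.imwrite('pics/scene14d.png',cv2.resize(im,None,fx=9,fy=9,interpolation=2))
g0=cv2.cvtColor(load("scene0")["image"],cv2.COLOR_RGB2GRAY).astype('float32')
g=cv2.cvtColor(load("scene14")["image"],cv2.COLOR_RGB2GRAY).astype('float32')
for nm,(x,y) in {"L":(394,269),"R":(350,229)}.items():
        T=cv2.resize(g0[y-6:y+7,x-8:x+9],None,fx=8,fy=8,interpolation=2)
        S=cv2.resize(g[y-12:y+15,x-14:x+15],None,fx=8,fy=8,interpolation=2)
        r=cv2.matchTemplate(S,T,cv2.TM_CCOEFF_NORMED);_,v,_,l=cv2.minMaxLoc(r)
        print(nm,round(v,3),(l[0]/8-6,l[1]/8-6))
E
```

```text
time_s 13.5
position [0.512, 0.0954, 0.2112]
ft_force [1.1787, 1.5128, 17.7027]
wrist_torque [0.3804, -0.0988, 0.057]
yaw -4.92 z [ 0.0149 -0.0042 -0.9999]
time_s 13.65
position [0.512, 0.0954, 0.2112]
tool_rot [[0.9962, -0.0859, 0.0149], [-0.0859, -0.9963, -0.0042], [0.0152, 0.0029, -0.9999]]
ft_force [1.5068, 1.3158, 18.3801]
grip_width 0.0084
q [-2.3684, 18.2733, 79.0093, -0.2092, 81.8526, 92.5888]
L 0.821 (-5.5, -6.0)
R 0.604 (2.5, -1.25)
```

View pics/scene14d.png

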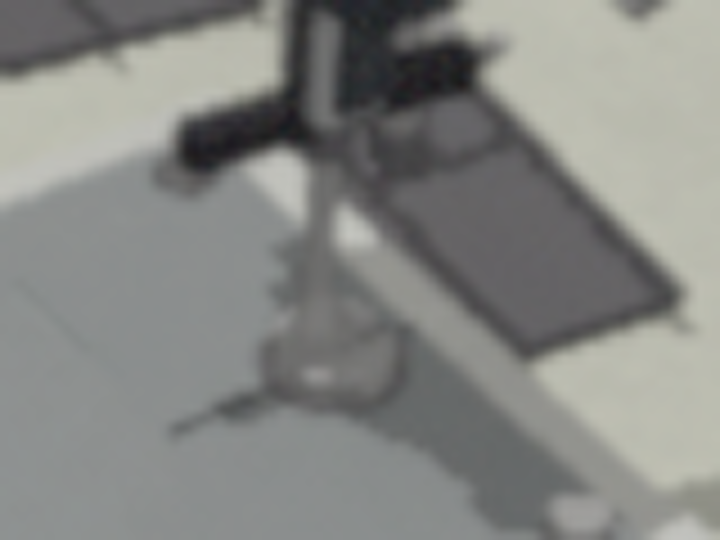

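View pics/wrist14.png

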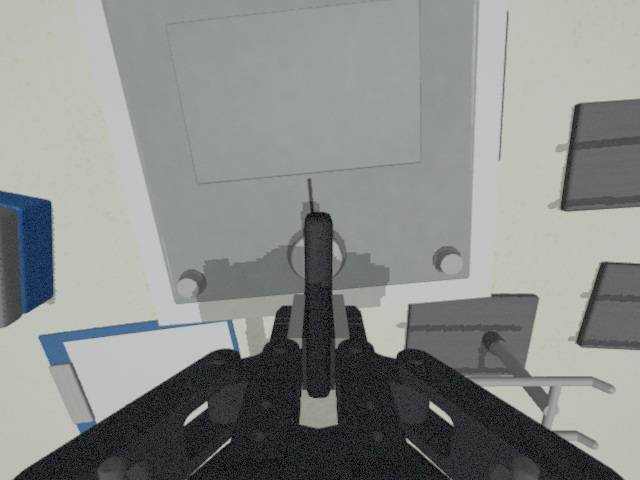

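The firm stop is at TCP z 0.211, 14.6 mm below first contact, with about 20 N. That fits a flush hatch. The arm has crept +x and tilted under load, so I'll check how far along the slot the blade sits.

```bash
python3 - <<'E'
import cv2
from h import *
from rig import env
im=cv2.imread('pics/wrist14.png')[200:300,265:375];cv2.imwrite('pics/w14c.png',cv2.resize(im,None,fx=6,fy=6,interpolation=2))
o=env.observe();R=o["tool_rot"];p=o["position"];d=load("wrist14")
for z in (.142,.145,.148): print(z,(R.T@(ray(d,(316.5,256),z)-p)).round(4), ray(d,(316.5,256),z).round(4))
for zo in (.020,.024,.028,.032): print(zo,[(R.T@(ray(d,uv,p[2]+zo)-p)).round(4).tolist() for uv in [(318.5,212),(317.5,396)]])
E
```

```text
0.142 [-0.0078 -0.0021  0.0691] [0.5054 0.0979 0.142 ]
0.145 [-0.0067 -0.0021  0.0661] [0.5064 0.0978 0.145 ]
0.148 [-0.0056 -0.0021  0.0631] [0.5075 0.0977 0.148 ]
0.02 [[0.0453, -0.0008, -0.0193], [-0.051, -0.0012, -0.0208]]
0.024 [[0.0463, -0.0008, -0.0233], [-0.0474, -0.0012, -0.0247]]
0.028 [[0.0472, -0.0008, -0.0273], [-0.0439, -0.0012, -0.0287]]
0.032 [[0.0481, -0.0008, -0.0313], [-0.0404, -0.0012, -0.0326]]
```

View pics/w14c.png

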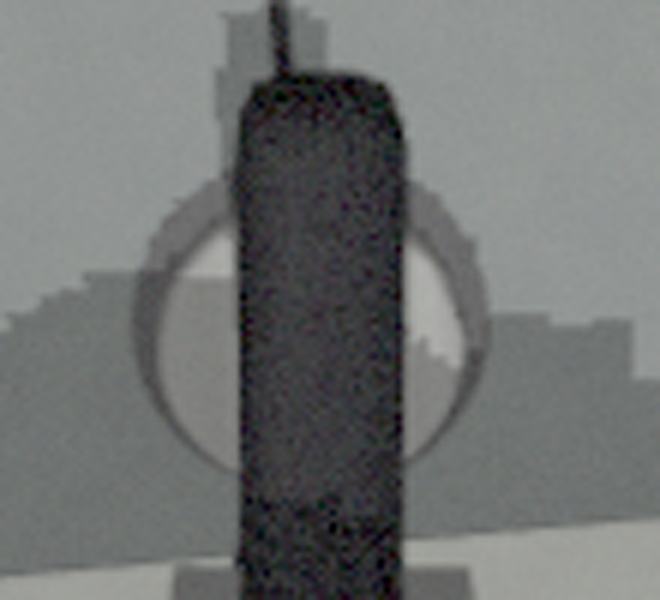

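The head centre at (317,257) puts the blade about 7–8 mm off centre along the slot, towards +x. I'll slide it back -x, straighten the tilt, and keep pressing.

Call:
{"method": "apply_moves", "body": {"plan": [{"tx": -2, "ty": 0.5, "tz": -1, "rx": 0, "ry": 0.005, "rz": 0, "jaw": -1}, {"tx": -4, "ty": 1, "tz": -1, "rx": 0, "ry": 0.01, "rz": 0, "jaw": -1}, {"tx": -6, "ty": 1, "tz": -1, "rx": 0, "ry": 0.015, "rz": 0, "jaw": -1}, {"tx": -7, "ty": 1, "tz": -1.5, "rx": 0, "ry": 0.015, "rz": 0, "jaw": -1}, {"tx": -7, "ty": 1, "tz": -1.5, "rx": 0, "ry": 0.015, "rz": 0, "jaw": -1}], "grip_force": 90}}

```text
time_s: 14.15
position: [0.5064, 0.0963, 0.2113]
tool_rot: [[0.996, -0.085, 0.005], [-0.085, -0.996, -0.005], [0.006, 0.004, -1.0]]
ft_force: [0.4, 1.1, 11.4]
grip_width: 0.0085
```

```bash
python3 st.py; python3 snap.py 15 wrist; python3 - <<'E'
import cv2
im=cv2.imread('pics/wrist15.png')[200:300,265:375];cv2.imwrite('pics/w15c.png',cv2.resize(im,None,fx=6,fy=6,interpolation=2))
E
```

```text
time_s 14.15
position [0.5064, 0.0963, 0.2113]
ft_force [0.3536, 1.0759, 11.4221]
wrist_torque [0.3412, -0.0769, 0.0161]
yaw -4.89 z [ 0.0054 -0.0046 -1.    ]
time_s 14.2
position [0.5064, 0.0963, 0.2113]
tool_rot [[0.9963, -0.0854, 0.0054], [-0.0853, -0.9963, -0.0046], [0.0058, 0.0041, -1.0]]
ft_force [-0.3069, 1.2757, 11.4392]
grip_width 0.0085
q [-2.2736, 18.0051, 79.3861, -0.2517, 82.2897, 92.6555]
```

View pics/w15c.png

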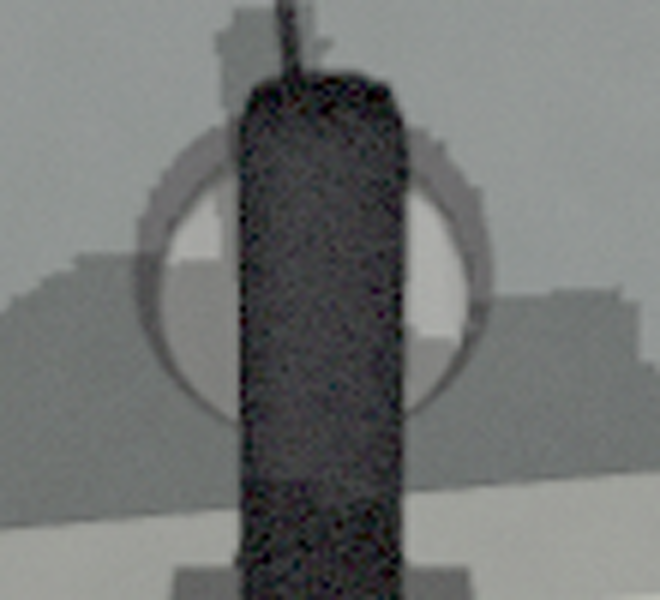

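```bash
python3 - <<'E'
from h import *
from rig import env
o=env.observe();R=o["tool_rot"];p=o["position"];d=load("wrist15")
for z in (.142,.145,.148): print(z,(R.T@(ray(d,(317.5,250.3),z)-p)).round(4), ray(d,(317.5,250.3),z).round(4))
E
```

```text
0.142 [-0.0036 -0.0014  0.0693] [0.5034 0.0976 0.142 ]
0.145 [-0.0025 -0.0014  0.0663] [0.5044 0.0975 0.145 ]
0.148 [-0.0015 -0.0014  0.0633] [0.5055 0.0974 0.148 ]
```

Call:
{"method": "apply_moves", "body": {"plan": [{"tx": -2, "ty": 0.5, "tz": -1.5, "rx": 0, "ry": 0.005, "rz": 0, "jaw": -1}, {"tx": -4, "ty": 0.5, "tz": -2, "rx": 0, "ry": 0.01, "rz": 0, "jaw": -1}, {"tx": -5, "ty": 0.5, "tz": -3, "rx": 0, "ry": 0.012, "rz": 0, "jaw": -1}, {"tx": -5, "ty": 0.5, "tz": -3.5, "rx": 0, "ry": 0.012, "rz": 0, "jaw": -1}, {"tx": -5, "ty": 0.5, "tz": -3.5, "rx": 0, "ry": 0.012, "rz": 0, "jaw": -1}, {"tx": -5, "ty": 0.5, "tz": -3.5, "rx": 0, "ry": 0.012, "rz": 0, "jaw": -1}], "grip_force": 90}}

```text
time_s: 14.8
position: [0.504, 0.0965, 0.2112]
tool_rot: [[0.996, -0.085, 0.003], [-0.085, -0.996, -0.005], [0.004, 0.005, -1.0]]
ft_force: [0.2, 2.2, 21.3]
grip_width: 0.0084
```

```bash
python3 st.py; python3 snap.py 16 wrist scene top; python3 - <<'E'
import cv2
im=cv2.imread('pics/wrist16.png')[200:300,265:375];a=cv2.resize(im,None,fx=4,fy=4,interpolation=2)
im=cv2.imread('pics/scene16.png')[215:275,330:390];b=cv2.resize(im,(400,400),interpolation=2);a=cv2.resize(a,(400,400))
cv2.imwrite('pics/c16.png',cv2.hconcat([a,b]))
E
python3 st.py
```

```text
time_s 14.8
position [0.504, 0.0965, 0.2112]
ft_force [0.1772, 2.197, 21.3193]
wrist_torque [0.2525, -0.0775, 0.0209]
yaw -4.86 z [ 0.0033 -0.0052 -1.    ]
time_s 14.95
position [0.504, 0.0965, 0.2112]
tool_rot [[0.9964, -0.085, 0.0033], [-0.085, -0.9964, -0.0052], [0.0037, 0.0049, -1.0]]
ft_force [-0.2417, 1.55, 22.2568]
grip_width 0.0085
q [-2.2319, 17.8399, 79.6638, -0.2939, 82.2981, 92.6814]
time_s 14.95
position [0.504, 0.0965, 0.2112]
ft_force [-0.2417, 1.55, 22.2568]
wrist_torque [0.2796, -0.0586, 0.0587]
yaw -4.87 z [ 0.0033 -0.0052 -1.    ]
```

View pics/c16.png

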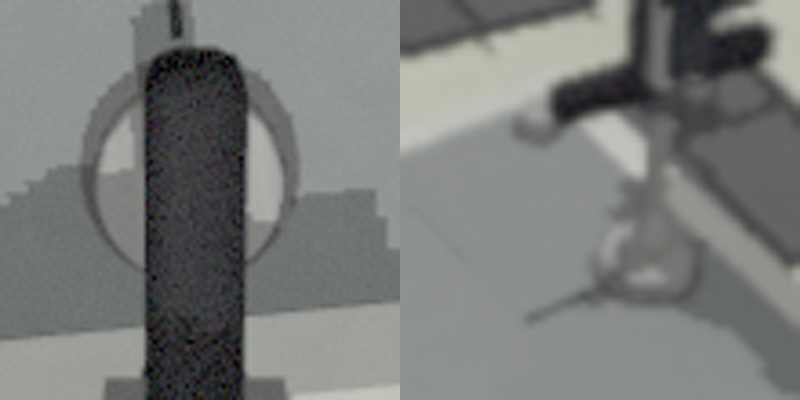

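View pics/scene16.png

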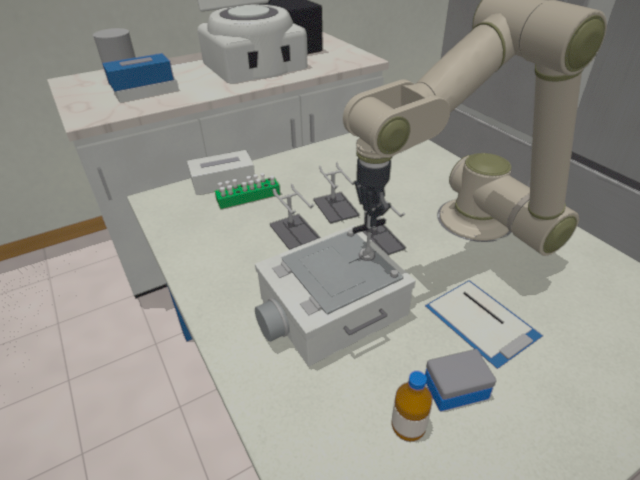

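Wrist crop: the blade is centred over the head. Scene: the hatch is level with its frame, the key is upright in the head and the bystanders haven't moved. The push is steady at about 22 N, so I'm handing in.

```bash
python3 -c "
from rig import env
print(env.close_job())"; python3 st.py
```

```text
the job is handed in; nothing more can be done
None
the job is handed in; nothing more can be done
```

I took the key off the farthest hook stand and turned the fastener clockwise onto the index line. I then pressed the hatch down to its firm stop and handed in at about 15 s, still gripping the key and pressing. The hand-in gave no verdict.

**Last checks**
- **Hatch:** it reached a firm stop 14.6 mm below first contact and looks level with its frame in the scene view. It got past the 8 mm blocking stop, which it can only do with the slot within about 0.2 rad of the line.
- **Slot:** the key stood at yaw -4.9° against an index line at about +0.8°, so it is turned a little past, as you advised. I did not measure the slot angle directly at the end.
- **Push and grip:** the push held steady at about 22–24 N, with the grip set to 90 N. The gripper reads 8.5 mm on the 12 mm bar, but the key stayed put in the fingers.
- **Bystanders:** the rack, bottle, tip box and clipboard looked unmoved.

**What went wrong or disagreed**
- **First move:** the first move call was refused, so I re-sent it as shorter calls.
- **Key length:** two estimates of the tip's distance below the fingers disagreed (66 and 74 mm), so at first I could not tell if the blade was in the slot. I gave the key a small test turn and lifted off to look. The head had turned about 10°, so I put the blade back in and carried on.
- **Creep under load:** pressing made the arm creep until the blade was 7–8 mm off centre along the slot. I slid it back to within roughly 2 mm by my estimate before handing in.

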